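Pack away the density experiment

ROBOT

A 7-joint arm with a two-finger parallel gripper is mounted at the origin on the work surface. World frame = base frame: x ahead of the robot, y to its left, z up, the work surface at z = 0. Lengths are in mm, angles in rad, forces in N, time in s.
With the tool pointing down it reaches from about 400 to 900 mm from the base axis. Payload 5.6 kg.
Tool frame: the origin (TCP) lies midway between the tips of the shut fingers; the grasp point (between the pads) lies 19 mm behind it; z points along the fingers, y is the line along which they close (so a half turn about z gives the same grasp; the last joint's range is limited). The gripper opens to 92 mm and grips with 3 to 60 N. Pads are 20 mm wide; open, the fingers measure 128 mm over their backs; the gripper's body (75 mm by 189 mm) begins 69 mm behind the grasp point.
Start: joints at [1.24, 0.468, -0.012, 1.603, 0.006, 1.071, -0.056], TCP at [184.456, -623.286, 214.592] pointing down, gripper open.
Joint ranges: [-2.53, 2.53], [-0.31, 2.02], [-1.57, 1.55], [0.28, 2.44], [-1.29, 4.43], [0.15, 1.84], [-2.92, 2.92]. Speed limits (rad/s): [2.57, 2.57, 3.14, 3.14, 3.14, 3.14, 3.14].

INTERFACE

Orientations are given as a unit quaternion [w, x, y, z].
In Python, from cell import ctrl gives the robot as it stands.
- The arm moves only by the tool play_rows, never from a script. Its argument "commands" is a list of rows, each a list of 3 entries, a list of its own where there are three numbers: the shift along the tool's x, y, z as a fraction of full scale, then the turn, a rotation vector about the tool's x, y, z as a fraction of full scale, then the opening, from 0 (shut) to 1 (fully open). A call has exactly 10 rows; each row is the pose to reach, as a shift and turn from the pose commanded when the call began, along the tool's axes at that moment; what a row does not reach only later rows make up. Full scale, the value 1, is 10 cm for a shift and 60 degrees for a turn. A row lasts 1/8 s, in which the tool goes at most 62.5 mm and 10.7 degrees, less where a joint would pass 70% of its speed; a pose out of reach is approached as far as the arm can. A call with a number of a shift or a turn outside -1 to 1 is refused whole. A call with a gripper value outside its range is refused whole. The fingers move at their own pace and stop on an object; "force" is the grip in N (left out, the last holds). Time passes only in rows, so rows that repeat a pose let the fingers close, or fill a call up. It gives the time, the measured TCP pose, the force, the opening and the grip force at its end, in the units of the state.
- ctrl.observe(): the state, without advancing time (a new reading comes with each control period).
- ctrl.camera(name): name is "scene" or "top" or "wrist"; returns a dict with "color" (400x640x3 uint8, red, green, blue), "z_map" (400x640 float32, mm along the optical axis (not along the pixel's ray), 0 where there is no reading), "camera_matrix" (3x3 intrinsics, pixels), "camera_from_world" (4x4, takes a point from world to camera coordinates). Camera axes: x right, y up, looking along -z (the intrinsics and any distortion apply to the point x, -y, -z); pixel columns grow to the right and rows downward; lengths in mm; the calibration is good to about 2 mm. A picture is of the moment at which its call begins.
- ctrl.hand_in(): hands the job in; it is judged then, once.
The state is a dict: "t": time; "joint_pos": joint angles; "qvel": joint speeds; "joint_efforts": joint torques, N m; "position": TCP position; "eef_rot": TCP orientation; "ft_force": force on the tool from outside, world axes, zero at the start; "ft_torque": the same for the moment, N m; "width": opening from 0.0 (shut) to 1.0 (fully open); "grasp_force": force on a finger pad.
Only numpy, scipy, OpenCV 4.12 (cv2) and the standard library are available. Lean on these libraries where they do the work, as an engineer would, in place of code of your own. Each camera call takes 0.05 s, during which the arm holds its last target. There are 200 camera calls.

TASK

Pack away the density experiment: lift the plywood cover off the wooden storage case and lay it flat, right way up, on the black rubber mat, slide every metal rod that stands on the drip mat all the way down into a hole of the case, and then seat the cover back on the case's two pins so that it lies flush. The square plastic jar must also be turned mouth down over the steel drying peg, its rim down on the foot of the stand, at any point of the job; leave the other things on the bench where they are.

Things in the scene. Friction and masses are not known exactly. Their poses are not given: they have to be found in the camera images.
- case: Wooden storage case, fixed, 70 (x) x 270 (y) x 116 mm high; origin at the centre of its underside, z up. Between two end walls (24 mm thick, 116 mm high) the deck is 70 mm high with a row of five round holes along y, 31 mm across, 65 mm deep (floor 5 mm above the origin). On each end wall at y = +-123 mm stands a steel pin, 8 mm across, 14 mm high, tapered tip.
- case_hole0 (a point): Centre of the mouth of the case's hole 0, at deck height (70 mm), at y = -84 mm on the case.
- case_hole1 (a point): Centre of the mouth of the case's hole 1, at deck height (70 mm), at y = -42 mm on the case.
- case_hole2 (a point): Centre of the mouth of the case's hole 2, at deck height (70 mm), at y = 0 mm on the case.
- case_hole3 (a point): Centre of the mouth of the case's hole 3, at deck height (70 mm), at y = 42 mm on the case.
- case_hole4 (a point): Centre of the mouth of the case's hole 4, at deck height (70 mm), at y = 84 mm on the case.
- cover: Loose plywood cover of the case, 70 (x) x 270 (y) x 6 mm, 0.22 kg; origin at the centre of its underside, z up. 12 mm holes through it at y = +-123 mm take the case's pins, either way round; seated, its underside is 116 mm above the case's origin. A black handle block 16 (x) x 70 (y) x 32 mm stands on its top at the centre, top 38 mm above the origin. Starts seated on the case.
- mat: Black rubber mat, fixed, 110 (x) x 300 (y) x 3 mm, between the case and the robot; origin at the centre of its underside. The place to lay the cover.
- drip: Ribbed grey drip mat, fixed, 280 (x) x 240 (y) mm, 5 mm thick (ribs to 6 mm look only), on which the rods stand; origin at the centre of its underside.
- rod0: Loose solid aluminium rod 28 mm across, 105 mm long, 0.17 kg, standing upright; origin at the centre of its lower end (slightly chamfered), z along the rod to its top. All rods are alike and fit any hole; one that is absent is None.
- rod1: Loose solid aluminium rod 28 mm across, 105 mm long, 0.17 kg, standing upright; origin at the centre of its lower end (slightly chamfered), z along the rod to its top. All rods are alike and fit any hole; one that is absent is None.
- rod2: Loose solid aluminium rod 28 mm across, 105 mm long, 0.17 kg, standing upright; origin at the centre of its lower end (slightly chamfered), z along the rod to its top. All rods are alike and fit any hole; one that is absent is None.
- rod3: Loose solid aluminium rod 28 mm across, 105 mm long, 0.17 kg, standing upright; origin at the centre of its lower end (slightly chamfered), z along the rod to its top. All rods are alike and fit any hole; one that is absent is None.
- rod4: Loose solid aluminium rod 28 mm across, 105 mm long, 0.17 kg, standing upright; origin at the centre of its lower end (slightly chamfered), z along the rod to its top. All rods are alike and fit any hole; one that is absent is None.
- jar: Loose square white plastic jar, 56 x 56 mm outside, 120 mm long, walls 4 mm, closed bottom 5 mm, about 0.15 kg, lying on its side at the start, mouth roughly towards the case. Origin at the centre of the side it lies on; x along the jar from its closed bottom (x = -60 mm) to its open mouth (+60 mm); its axis is at z = 28 mm.
- jar_mouth (a point): Centre of the jar's open mouth (on the jar's axis, in the plane of its rim).
- stand: Drying stand, fixed: a round grey foot 110 mm across and 10 mm thick with an upright steel peg in the centre, 24 mm across, its tapered tip 100 mm above the bench; origin at the centre of the foot's underside, z up. The jar hangs over the peg mouth down with its rim resting on the foot's top (z = 10 mm).
- stand_tip (a point): Centre of the top of the drying peg, 100 mm above the stand's origin.
- mug: White mug, 76 mm across, 95 mm high, loose bystander, not to be moved; origin at the centre of its underside.
- pyramid: Yellow plastic stepped pyramid, 100 x 100 mm, 72 mm high, loose bystander, not to be moved; origin at the centre of its underside.
- taperoll: Paper-coloured roll of tape lying flat, 90 mm across, 24 mm high, loose bystander, not to be moved; origin at the centre of its underside.
- weights: Brass weight with a knob, 52 mm across, 60 mm high, loose bystander, not to be moved; origin at the centre of its underside.
- driver: Green-handled screwdriver lying on the bench at the right, loose bystander, not to be moved; origin about its middle on the underside.
There are look-alikes about, which are no part of the job. What is shaped like the rod0 but blue or yellow is not meant.

How it is judged:
By the outcome, as a careful person would: the job done as asked, in the order asked, and still so for the second after the job is handed in, with the robot touching nothing.
Of rod0, rod1, rod2, rod3, rod4 only 3 to 5 are there at a start; the rules pass over those that are not, and their reading is None.
At some moment in a run one of jar, cover may be knocked a few centimetres aside while the robot is not near it.
It also fails if it takes over 210 s, if anything falls off the work surface, if the arm or the gripper's body presses on something with over 40 N, if the wrist force passes 120 N, or if a joint passes its speed limit or range.

## Working session

There is one attempt and no reset: what is moved stays moved. The work goes in short steps, Python scripts to look and compute and a tool call to move; the robot and the scene stay as the last step left them, time stands still between calls to the robot, and variables do not carry over. Pictures are saved under pics/ and viewed, at most 14 in all, crops included, and the job is handed in when it is done.

Besides the shell and the picture viewer there is one more tool, called after "Request:" as name(argument=value, ...), one argument or row to a line, values as JSON. play_rows: Moves the arm, as the interface text tells. Shift numbers are shares of 10 cm and turn numbers shares of 60 degrees, none past 1 either way. Its arguments: {"type":"object","properties":{"commands":{"type":"array","items":{"type":"array"}},"force":{"type":"number"}},"required":["commands"]}

```bash
ls; mkdir -p pics; cat > h.py <<'E'
import numpy as np, cv2
from cell import ctrl
def snap(n,f=None):
    c=ctrl.camera(n)
    if f: cv2.imwrite('pics/'+f,c['color'][:,:,::-1])
    return c
def cloud(c):
    z=c['z_map'];K=c['camera_matrix'];T=np.linalg.inv(c['camera_from_world'])
    v,u=np.mgrid[0:z.shape[0],0:z.shape[1]]
    P=np.stack([(u-K[0,2])/K[0,0]*z,-(v-K[1,2])/K[1,1]*z,-z],-1)
    W=P@T[:3,:3].T+T[:3,3]
    W[z==0]=np.nan
    return W
E
python3 - <<'E'
from h import *
for n in('top','scene'):
    c=snap(n,n+'0.png'); np.savez(n+'0.npz',**c)
    print(n,c['camera_matrix'].round(1).tolist(),np.linalg.inv(c['camera_from_world']).round(2).tolist())
print(ctrl.observe())
E
```

```text
pics
top [[404.0, 0.0, 321.5], [0.0, 404.0, 199.9], [0.0, 0.0, 1.0]] [[-0.08, 0.97, -0.21, 282.59], [-1.0, -0.08, 0.02, 21.05], [0.0, 0.21, 0.98, 1481.25], [0.0, 0.0, 0.0, 1.0]]
scene [[369.5, 0.0, 330.3], [0.0, 369.5, 200.0], [0.0, 0.0, 1.0]] [[0.77, -0.54, 0.32, 880.86], [0.63, 0.65, -0.41, -426.67], [0.01, 0.53, 0.85, 961.42], [0.0, 0.0, 0.0, 1.0]]
{'t': 0.1, 'joint_pos': array([ 1.23996879,  0.46829925, -0.01162663,  1.60351386,  0.00599342,
        1.0713989 , -0.05630532]), 'qvel': array([-0.00157789, -0.00119181, -0.00053815, -0.00267134, -0.00035701,
       -0.00157236,  0.00020197]), 'joint_efforts': array([ 2.24654759e-03, -5.21641624e+01, -1.19296039e-02, -2.44367123e+01,
       -5.67965198e-02,  1.40188396e-02,  3.64219750e-05]), 'position': array([ 184.3194301 , -622.77735187,  213.73634793]), 'eef_rot': array([-7.75565375e-04,  9.89665676e-01,  1.43391850e-01, -1.62004165e-04]), 'ft_force': array([-0.73833218,  0.27164114,  0.63547604]), 'ft_torque': array([-0.00722913,  0.01247212,  0.01087428]), 'grasp_force': 0.0, 'width': 0.9970221548942341}
```

View pics/top0.png

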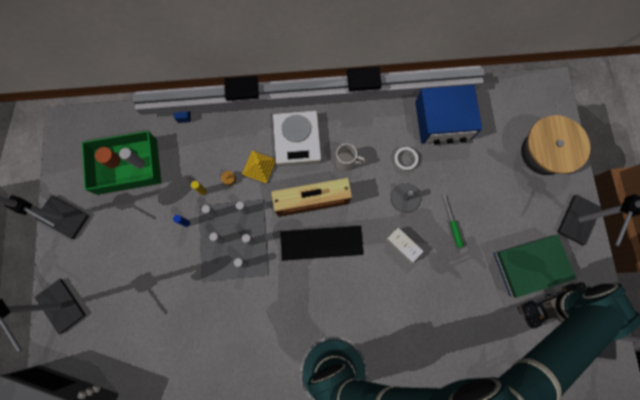

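View pics/scene0.png

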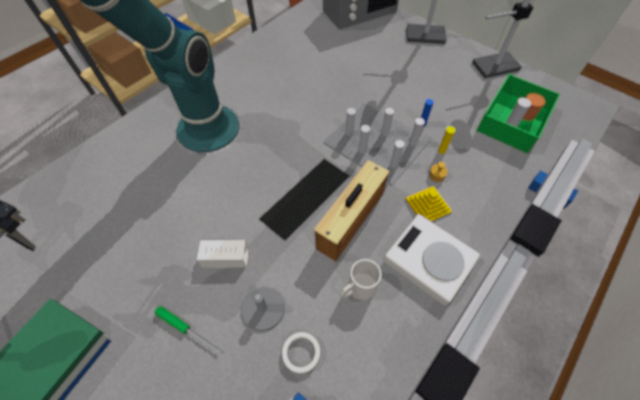

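The top view shows five grey rods on the drip mat at (206,209), (240,206), (213,237), (246,238) and (238,262). Look-alikes are the blue one at (180,220), the yellow one at (197,186), and a white cylinder in the green box at (125,153), none of which stand on the mat. The cover on the case is at (312,193), the rubber mat at (322,243), the jar at (405,245) and the stand at (406,197).

```bash
cat >> h.py <<'E'
def blobs(W,lo,hi,xr,yr,minpx=6):
    m=((W[...,2]>lo)&(W[...,2]<hi)&(W[...,0]>xr[0])&(W[...,0]<xr[1])&(W[...,1]>yr[0])&(W[...,1]<yr[1])).astype(np.uint8)
    n,l,s,ce=cv2.connectedComponentsWithStats(m)
    out=[]
    for i in range(1,n):
        if s[i,4]<minpx: continue
        p=W[l==i]; r=cv2.minAreaRect(p[:,:2].astype(np.float32))
        out.append((ce[i].round(0).tolist(),int(s[i,4]),p.mean(0).round(1).tolist(),np.round(r[0],1).tolist(),np.round(r[1],1).tolist(),round(r[2],1)))
    return out
E
python3 - <<'E'
from h import *
def P(t,l):
    print(t)
    for o in l: print('  ',*o)
for n in('top','scene'):
    c=dict(np.load(n+'0.npz')); W=cloud(c); print(n, 'bench z', np.nanmedian(W[(abs(W[...,0]-450)<60)&(abs(W[...,1]+250)<20)][:,2]))
    P('rods',blobs(W,100,125,(350,750),(150,560)))
    P('cover',blobs(W,114,130,(450,800),(-150,220)))
    P('handle',blobs(W,145,165,(450,800),(-150,220)))
    P('jar',blobs(W,45,70,(400,620),(-330,-80)))
    P('stand tip',blobs(W,85,110,(500,700),(-330,-80),2))
    P('foot',blobs(W,7,14,(500,700),(-330,-80)))
    g=c['color'].max(2)
    m=((g<45)&(abs(W[...,2])<15)&(W[...,0]>350)&(W[...,0]<650)&(abs(W[...,1])<250)).astype(np.uint8)
    k,l,s,ce=cv2.connectedComponentsWithStats(m); i=1+s[1:,4].argmax(); print('mat',cv2.minAreaRect(W[l==i][:,:2].astype(np.float32)))
c=dict(np.load('top0.npz'));s=dict(np.load('scene0.npz'))
a=c['color'][185:285,160:270,::-1];b=c['color'][170:275,360:470,::-1];d=s['color'][90:190,320:460,::-1];e=s['color'][220:340,190:300,::-1]
cv2.imwrite('pics/crop.png',np.vstack([np.hstack([cv2.resize(x,(390,290),interpolation=2) for x in r]) for r in((a,b),(d,e))]))
E
```

```text
top bench z 4.648867742767152
rods
   [195.0, 184.0] 47 [676.1, 430.9, 104.7] [677.7, 431.2] [27.8, 24.7] 39.9
   [274.0, 196.0] 41 [604.6, 156.2, 121.9] [602.9, 157.3] [13.2, 50.8] 89.4
   [240.0, 205.0] 56 [587.0, 276.5, 109.6] [587.6, 276.4] [27.3, 25.7] 19.5
   [206.0, 209.0] 53 [584.2, 394.0, 110.6] [584.3, 394.5] [26.2, 25.3] 88.0
   [275.0, 208.0] 15 [562.9, 153.6, 119.4] [563.4, 153.8] [6.9, 14.5] 87.6
   [177.0, 218.0] 53 [561.1, 495.6, 105.5] [561.6, 496.2] [26.8, 24.2] 59.4
   [213.0, 236.0] 57 [486.6, 369.9, 109.9] [486.8, 370.9] [25.9, 26.9] 17.1
   [246.0, 238.0] 56 [472.1, 260.3, 109.9] [471.9, 260.2] [25.7, 24.7] 87.5
   [238.0, 262.0] 59 [393.1, 290.4, 109.8] [393.6, 290.8] [27.3, 23.7] 85.4
cover
   [311.0, 194.0] 1421 [602.7, 26.5, 122.5] [604.0, 26.1] [72.6, 270.2] 5.6
handle
   [311.0, 192.0] 103 [602.5, 26.5, 153.5] [603.6, 26.6] [17.2, 69.6] 6.1
jar
   [406.0, 196.0] 12 [582.7, -315.9, 57.1] [583.4, -316.3] [20.6, 8.1] 31.7
   [346.0, 201.0] 11 [581.0, -96.3, 56.4] [580.9, -95.0] [1.3, 26.2] 7.3
   [401.0, 239.0] 327 [428.2, -275.3, 56.6] [420.1, -279.2] [90.3,
[... 1129 characters left out ...]
 151.4] [604.8, 25.7] [16.5, 70.1] 4.5
jar
   [320.0, 243.0] 40 [601.6, -109.8, 59.1] [602.3, -109.7] [35.6, 2.1] 6.6
   [229.0, 252.0] 580 [429.9, -280.4, 54.2] [422.0, -281.7] [91.4, 55.7] 41.2
   [263.0, 304.0] 21 [599.9, -322.7, 58.5] [599.5, -321.7] [3.8, 15.8] 13.4
stand tip
   [328.0, 241.0] 113 [624.3, -105.5, 97.3] [622.7, -106.5] [70.1, 22.2] 25.3
   [259.0, 298.0] 61 [592.0, -322.5, 95.5] [590.0, -321.5] [15.3, 21.5] 87.8
foot
   [324.0, 253.0] 21 [614.4, -108.8, 10.5] [615.7, -108.7] [57.4, 1.5] 5.8
   [270.0, 303.0] 522 [595.2, -301.9, 9.2] [590.7, -300.3] [58.7, 108.0] 89.7
mat ((447.4560241699219, 4.3506317138671875), (292.2614440917969, 102.27909851074219), 89.10557556152344)
```

View pics/crop.png

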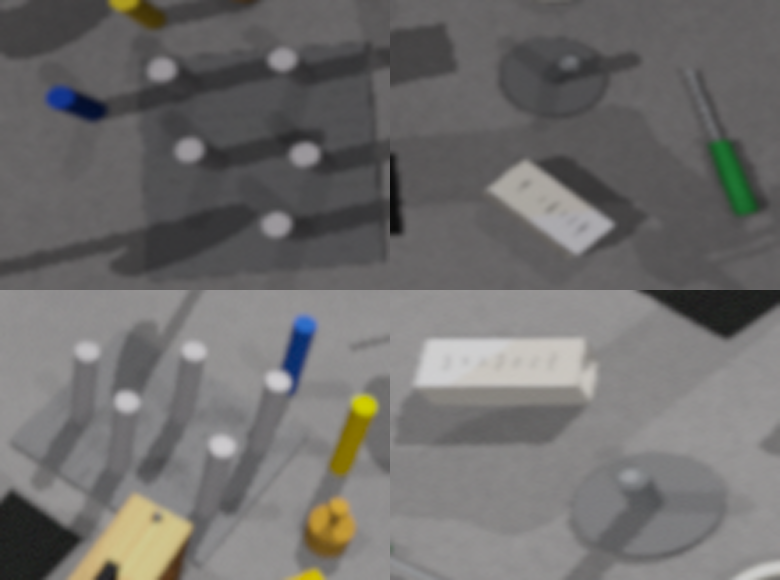

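The crop confirms five plain grey rods on the drip mat, with the blue and yellow ones off it. The jar lies with its open mouth to the upper left in the top view, i.e. towards the case. I'll refine jar and stand, then move.

```bash
python3 - <<'E'
from h import *
for n in('top','scene'):
    c=dict(np.load(n+'0.npz')); W=cloud(c)
    for t,a in(('jar',(48,66,(320,520),(-370,-180))),('foot',(6,14,(520,660),(-400,-250))),('tip',(90,110,(540,640),(-360,-290)))):
        for o in blobs(W,*a): print(n,t,*o)
E
```

```text
top jar [405.0, 244.0] 550 [408.3, -288.2, 56.7] [408.8, -288.7] [119.7, 57.1] 41.0
top foot [405.0, 197.0] 471 [587.8, -321.4, 10.3] [588.8, -325.7] [108.7, 114.3] 11.2
top tip [410.0, 191.0] 33 [587.8, -322.8, 97.1] [588.6, -322.6] [21.4, 19.4] 84.3
scene jar [221.0, 251.0] 911 [411.4, -291.3, 54.3] [410.5, -290.4] [121.0, 56.8] 40.0
scene foot [263.0, 310.0] 1187 [593.2, -326.2, 8.9] [590.1, -324.7] [108.0, 107.5] 11.4
scene tip [258.0, 298.0] 75 [591.1, -324.9, 95.7] [589.9, -324.3] [21.0, 21.5] 87.8
```

Request:
play_rows(
  commands=[
    [[-0.1,-0.05,0],[0,0,-0.05],1],
    [[-0.2,-0.1,0],[0,0.05,-0.1],1],
    [[-0.3,-0.2,0],[0,0.1,-0.15],1],
    [[-0.4,-0.25,0],[0,0.15,-0.2],1],
    [[-0.5,-0.3,0],[0,0.2,-0.25],1],
    [[-0.6,-0.35,0],[0,0.25,-0.3],1],
    [[-0.7,-0.4,0],[0,0.3,-0.35],1],
    [[-0.8,-0.4,0],[0,0.35,-0.4],1],
    [[-0.9,-0.4,0],[0,0.4,-0.4],1],
    [[-1,-0.4,0],[0,0.4,-0.4],1],
  ],
)

```text
t: 1.35
position: [75.4, -613.3, 213.4]
eef_rot: [-0.03, 0.917, 0.34, 0.204]
ft_force: [-0.3, 0.8, 0.7]
width: 1.0
grasp_force: 0.0
```

```bash
python3 - <<'E'
from h import *
s=ctrl.observe();print(s['joint_pos'].round(4).tolist(),s['position'].round(1),s['eef_rot'].round(4).tolist())
E
```

```text
[1.702, 0.5535, -0.1723, 1.5426, -0.2908, 1.2625, 0.8039] [  75.4 -613.3  213.4] [-0.0303, 0.9174, 0.3402, 0.2042]
```

```bash
cat > kin.py <<'E'
import numpy as np, itertools
from scipy.spatial.transform import Rotation as R
from scipy.optimize import least_squares
LO=np.array([-2.53,-.31,-1.57,.28,-1.29,.15,-2.92]);HI=np.array([2.53,2.02,1.55,2.44,4.43,1.84,2.92])
def fk(q,s,p):
    d1,L1,L2,L3,y0,y7,ox,oy=p
    A=R.from_euler('z',s[0]*q[0]+y0)
    pos=np.array([0,0,d1.item() if hasattr(d1,'item') else d1],float)
    A=A*R.from_euler('y',q[1]);pos=pos+A.apply([0,0,L1])+A.apply([ox,oy,0])
    A=A*R.from_euler('z',s[1]*q[2])*R.from_euler('y',q[3]);pos=pos+A.apply([-ox,0,L2])
    A=A*R.from_euler('z',s[2]*q[4])*R.from_euler('y',q[5]);pos=pos+A.apply([0,0,L3])
    return pos,A*R.from_euler('z',s[3]*q[6]+y7)
E
cat > fit.py <<'E'
from kin import *
D=[([1.23996879,.46829925,-.01162663,1.60351386,.00599342,1.0713989,-.05630532],[184.32,-622.78,213.74],[-7.7556e-4,.989666,.143392,-.000162]),
([1.702,.5535,-.1723,1.5426,-.2908,1.2625,.8039],[75.4,-613.3,213.4],[-.0303,.9174,.3402,.2042])]
res=[]
for s in itertools.product([1,-1],repeat=4):
  for y7 in(0,1.57,3.14,-1.57):
   def f(p):
    r=[]
    for q,x,o in D:
        a,A=fk(q,s,p);o=R.from_quat([o[1],o[2],o[3],o[0]])
        r+=list((a-x)/100)+list((A.inv()*o).as_rotvec()*3)
    return r+list((np.array(p)-p0)[[0,1,2,6,7]]/1e5)
   p0=np.array([350,480,480,350,0 ,y7,0,0.])
   try:z=least_squares(f,p0)
   except Exception: continue
   res.append((z.cost,s,z.x.round(3).tolist()))
res.sort(key=lambda r:r[0])
for r in res[:4]:print(r)
E
python3 fit.py
```

```text
(np.float64(6.776760623040618e-07), (-1, -1, -1, -1), [276.364, 553.383, 452.839, 339.72, -0.0, 1.571, 1.811, -33.171])
(np.float64(6.776760623054121e-07), (-1, -1, -1, -1), [276.364, 553.383, 452.839, 339.72, -0.0, 1.571, 1.811, -33.171])
(np.float64(6.776760623316648e-07), (-1, -1, -1, -1), [276.364, 553.383, 452.839, 339.72, -0.0, 1.571, 1.811, -33.171])
(np.float64(6.776760623881445e-07), (-1, -1, -1, -1), [276.364, 553.383, 452.839, 339.72, -0.0, 1.571, 1.811, -33.171])
```

Request:
play_rows(
  commands=[
    [[0.05,-0.05,0],[0,-0.05,0],1],
    [[0.2,-0.2,0],[0,-0.1,0],1],
    [[0.3,-0.3,0],[0,-0.15,0],1],
    [[0.4,-0.4,0],[0,-0.2,0],1],
    [[0.5,-0.5,0],[0,-0.25,0],1],
    [[0.6,-0.6,0],[0,-0.3,0],1],
    [[0.7,-0.7,0],[0,-0.35,0],1],
    [[0.8,-0.8,0],[0,-0.4,0],1],
    [[0.9,-0.9,0],[0,-0.4,0],1],
    [[1,-1,0],[0,-0.4,0],1],
  ],
)

```text
t: 2.6
position: [81.8, -474.7, 245.9]
eef_rot: [0.042, 0.939, 0.34, 0.009]
ft_force: [-0.2, -0.4, 0.2]
width: 1.005
grasp_force: 0.0
```

```bash
python3 - <<'E'
s=open('fit.py').read().replace(".2042])]",".2042])]\nfrom cell import ctrl\no=ctrl.observe();D.append((o['joint_pos'],o['position'],o['eef_rot']))").replace("for r in res[:4]:print(r)","print(res[0]);np.save('p.npy',res[0][2])")
exec(s)
E
cat >> kin.py <<'E'
S=(-1,-1,-1,-1)
def ik(pos,A,q0):
    p=np.load('p.npy')
    f=lambda q:(lambda a:np.r_[(a[0]-pos)/100,(a[1].inv()*A).as_rotvec()*2,(q-q0)*1e-3])(fk(q,S,p))
    z=least_squares(f,np.clip(q0,LO+.01,HI-.01),bounds=(LO,HI));return np.linalg.norm(z.fun[:6]),z.x
def tool(yawx,tilt):  # tool x heading (deg), rotation about tool y by tilt deg (+ leans fingers toward tool x)
    a=np.radians(yawx);B=np.array([[np.cos(a),np.sin(a),0],[np.sin(a),-np.cos(a),0],[0,0,-1.]]).T
    return R.from_matrix(B)*R.from_euler('y',tilt,degrees=True)
E
python3 - <<'E'
from kin import *
from cell import ctrl
q=ctrl.observe()['joint_pos']; print(q.round(2))
print('check yaw', tool(40,0).as_quat().round(2))
m=np.radians(40.5)
for al in(0,25,40):
  A=tool(40.5,al); g=np.array([409.7,-289.6,32])-10*np.array([np.cos(m),np.sin(m),0])
  e,q1=ik(g+19*A.apply([0,0,1]),A,q); print('pick',al,round(e,3),q1.round(2))
  for dy in(-40,0,30,60,90,110):
    # chain: yaw then tilt at height, then lower
    qq=q1;E=[]
    for k in range(1,9):
        B=tool(40.5+dy*k/8,al-90*k/8); c=np.array([409.7,-289.6,250])+(np.array([589,-324,190])-[409.7,-289.6,250])*k/8
        e,qq=ik(c+19*B.apply([0,0,1]),B,qq);E.append(e)
    eu,qu=e,qq
    e,qd=ik(np.array([589,-324,80])+19*B.apply([0,0,1]),B,qq)
    print('  dy',dy,'path',np.round(max(E),2),'up',round(eu,3),qu.round(2),'down',round(e,3),qd.round(2))
E
```

```text
(np.float64(1.0210402075679531e-05), (-1, -1, -1, -1), [305.694, 519.805, 472.156, 329.506, -0.001, 1.57, 0.66, -32.745])
[ 1.5   0.11 -0.16  2.02 -0.01  0.93  0.47]
check yaw [0.94 0.34 0.   0.  ]
pick 0 0.0 [ 0.62  0.54 -0.06  2.09  0.06  0.52 -0.35]
  dy -40 path 1.03 up 1.027 [-0.33  1.48  1.26  1.16 -0.02  1.84 -0.34] down 0.985 [-0.22  1.47  1.    1.08 -0.04  1.84 -0.6 ]
  dy 0 path 0.0 up 0.0 [-0.22  1.27  0.65  1.16  0.59  1.84 -0.64] down 0.0 [-0.18  1.42  0.61  1.07  0.52  1.82 -0.72]
  dy 30 path 0.0 up 0.0 [-0.16  1.01  0.23  1.59  1.15  1.61 -0.99] down 0.0 [-0.14  1.19  0.21  1.51  1.12  1.58 -1.09]
  dy 60 path 0.0 up 0.0 [-0.17  0.87  0.17  2.    1.66  1.41 -1.31] down 0.0 [-0.16  1.09  0.15  1.91  1.65  1.42 -1.45]
  dy 90 path 0.0 up 0.0 [ 0.07  0.82  0.08  2.3   2.4   1.51 -1.59] down 0.0 [ 0.08  1.09  0.06  2.2   2.39  1.64 -1.71]
  dy 110 path 0.0 up 0.0 [ 0.38  0.82  0.02  2.37  3.02  1.61 -1.59] down 0.0 [ 0.39  1.1   0.01  2.26  3.02  1.79 -1.61]
pick 25 0.0 [ 1.21  0.64 -0.46  2.1  -0.37  0.47  0.3 ]
  dy -40 path 0.56 up 0.565 [-0.09  1.12  0.81  1.1  -0.05 
[... 760 characters left out ...]
.04  1.03  0.61  1.06 -0.06  1.84 -0.96] down 0.006 [ 0.12  1.19  0.5   0.97 -0.07  1.84 -1.03]
  dy 0 path 0.0 up 0.0 [ 0.26  0.86 -0.14  1.29  0.71  1.67 -0.92] down 0.0 [ 0.25  0.99 -0.14  1.3   0.72  1.56 -1.01]
  dy 30 path 0.0 up 0.0 [ 0.25  0.7  -0.22  1.62  1.    1.35 -0.78] down 0.0 [ 0.23  0.85 -0.19  1.64  1.06  1.26 -0.93]
  dy 60 path 0.0 up 0.0 [ 0.34  0.54 -0.31  1.93  1.36  1.01 -0.71] down 0.0 [ 0.31  0.73 -0.26  1.95  1.53  0.99 -0.95]
  dy 90 path 0.0 up 0.0 [ 0.66  0.45 -0.49  2.15  1.91  0.67 -0.71] down 0.0 [ 0.66  0.7  -0.49  2.16  2.2   0.84 -0.96]
  dy 110 path 0.0 up 0.0 [ 1.15  0.55 -0.88  2.18  2.3   0.52 -0.56] down 0.0 [ 1.12  0.84 -0.84  2.2   2.55  0.76 -0.67]
```

```bash
cat > plan.py <<'E'
from kin import *
from cell import ctrl
def plan(wps,check=True):
    o=ctrl.observe();pos=o['position'].copy();w=o['eef_rot'];A=R.from_quat([w[1],w[2],w[3],w[0]]);q=o['joint_pos']
    print('now',pos.round(1),'t',round(o['t'],2),'w',round(o['width'],3))
    for n,(tp,tA) in enumerate(wps):
        tp=np.array(tp,float)
        for it in range(12):
            d=A.inv().apply(tp-pos)/100;r=(A.inv()*tA).as_rotvec()/np.radians(60)
            k=max(1,np.ceil(max(abs(d).max(),abs(r).max())-.01))
            if k>1:
                # straight line in world, rotation shared
                d=d/k;r=r/k
            d=np.clip(d.round(2),-1,1);r=np.clip(r.round(2),-1,1)
            pos=pos+A.apply(d*100);A=A*R.from_rotvec(r*np.radians(60))
            e=0
            if check:e,q=ik(pos,A,q)
            print(n,d.tolist(),r.tolist(),'->',pos.round(0),'' if e<.02 else 'IK %.2f'%e)
            if k==1:break
    return q
E
python3 - <<'E'
from plan import *
A=tool(40.5,25);g=np.array([402,-296,32]);t=g+19*A.apply([0,0,1])
print(plan([(t-A.apply([0,0,95]),A),(t,A)]).round(2))
E
```

```text
now [  81.8 -474.7  245.9] t 2.6 w 1.005
0 [0.82, 0.14, 0.37] [0.02, 0.11, 0.0] -> [ 155. -436.  209.] 
0 [0.78, 0.15, 0.45] [0.02, 0.11, 0.0] -> [ 230. -396.  174.] 
0 [0.72, 0.16, 0.54] [0.02, 0.1, 0.0] -> [ 304. -357.  137.] 
0 [0.66, 0.17, 0.61] [0.02, 0.11, 0.01] -> [ 378. -317.  101.] 
1 [-0.0, -0.01, 0.95] [0.0, -0.0, -0.0] -> [ 408. -291.   15.] 
[ 1.19  0.63 -0.43  2.1  -0.42  0.47  0.34]
```

Request:
play_rows(
  commands=[
    [[0.08,0.01,0.04],[0,0.01,0],1],
    [[0.16,0.03,0.07],[0,0.02,0],1],
    [[0.25,0.04,0.11],[0.01,0.03,0],1],
    [[0.33,0.06,0.15],[0.01,0.04,0],1],
    [[0.41,0.07,0.18],[0.01,0.05,0],1],
    [[0.49,0.08,0.22],[0.01,0.07,0],1],
    [[0.57,0.1,0.26],[0.01,0.08,0],1],
    [[0.66,0.11,0.3],[0.02,0.09,0],1],
    [[0.74,0.13,0.33],[0.02,0.1,0],1],
    [[0.82,0.14,0.37],[0.02,0.11,0],1],
  ],
)

```text
t: 3.85
position: [156.0, -436.1, 208.8]
eef_rot: [0.013, 0.938, 0.342, 0.06]
ft_force: [0.2, -0.6, 0.8]
width: 1.001
grasp_force: 0.0
```

Request:
play_rows(
  commands=[
    [[0.08,0.01,0.04],[0,0.01,0],1],
    [[0.16,0.03,0.09],[0,0.02,0],1],
    [[0.23,0.04,0.13],[0.01,0.03,0],1],
    [[0.31,0.06,0.18],[0.01,0.04,0],1],
    [[0.39,0.07,0.22],[0.01,0.05,0],1],
    [[0.47,0.09,0.27],[0.01,0.07,0],1],
    [[0.55,0.1,0.31],[0.01,0.08,0],1],
    [[0.62,0.12,0.36],[0.02,0.09,0],1],
    [[0.7,0.13,0.4],[0.02,0.1,0],1],
    [[0.78,0.15,0.45],[0.02,0.11,0],1],
  ],
)

```text
t: 5.1
position: [230.2, -396.6, 173.1]
eef_rot: [-0.017, 0.933, 0.343, 0.11]
ft_force: [0.3, 0.2, -0.1]
width: 1.001
grasp_force: 0.0
```

Request:
play_rows(
  commands=[
    [[0.07,0.02,0.05],[0,0.01,0],1],
    [[0.14,0.03,0.11],[0,0.02,0],1],
    [[0.22,0.05,0.16],[0.01,0.03,0],1],
    [[0.29,0.06,0.22],[0.01,0.04,0],1],
    [[0.36,0.08,0.27],[0.01,0.05,0],1],
    [[0.43,0.1,0.32],[0.01,0.06,0],1],
    [[0.5,0.11,0.38],[0.01,0.07,0],1],
    [[0.58,0.13,0.43],[0.02,0.08,0],1],
    [[0.65,0.14,0.49],[0.02,0.09,0],1],
    [[0.72,0.16,0.54],[0.02,0.1,0],1],
  ],
)

```text
t: 6.35
position: [304.1, -357.2, 136.6]
eef_rot: [-0.045, 0.925, 0.343, 0.155]
ft_force: [1.2, 0.3, -0.5]
width: 0.999
grasp_force: 0.0
```

Request:
play_rows(
  commands=[
    [[0.08,0.02,0.07],[0,0.01,0],1],
    [[0.16,0.04,0.14],[0,0.02,0],1],
    [[0.24,0.06,0.22],[0.01,0.04,0],1],
    [[0.32,0.08,0.3],[0.01,0.05,0],1],
    [[0.4,0.1,0.37],[0.01,0.06,0],1],
    [[0.48,0.12,0.44],[0.01,0.08,0],1],
    [[0.56,0.14,0.52],[0.01,0.09,0],1],
    [[0.64,0.16,0.59],[0.02,0.1,0],1],
    [[0.66,0.17,0.61],[0.02,0.11,0.01],1],
    [[0.66,0.17,0.61],[0.02,0.11,0.01],1],
  ],
)

```text
t: 7.6
position: [377.7, -318.2, 100.3]
eef_rot: [-0.075, 0.916, 0.336, 0.204]
ft_force: [0.2, 0.2, -0.3]
width: 1.002
grasp_force: 0.0
```

```bash
python3 - <<'E'
from plan import *
from h import *
o=ctrl.observe();p=fk(o['joint_pos'],S,np.load('p.npy'));print('fk err',p[0]-o['position'])
W=cloud(snap('top'))
for b in blobs(W,44,66,(320,520),(-370,-180)):print(*b)
A=tool(40.5,25);g=np.array([402,-296,32]);t=g+19*A.apply([0,0,1])
plan([(t,A)])
E
```

```text
fk err [-0.41551473  0.53065911  0.56129469]
[405.0, 244.0] 560 [408.4, -287.9, 56.5] [408.8, -288.8] [120.0, 58.0] 41.2
now [ 377.5 -318.3  100.4] t 7.65 w 1.0
0 [0.01, -0.01, 0.95] [0.0, -0.0, -0.0] -> [ 408. -291.   15.]
```

Request:
play_rows(
  commands=[
    [[0,0,0.11],[0,0,0],1],
    [[0,0,0.23],[0,0,0],1],
    [[0,0,0.34],[0,0,0],1],
    [[0,0,0.46],[0,0,0],1],
    [[0,0,0.57],[0,0,0],1],
    [[0,0,0.69],[0,0,0],1],
    [[0.01,-0.01,0.8],[0,0,0],1],
    [[0.01,-0.01,0.9],[0,0,0],1],
    [[0.01,-0.01,0.95],[0,0,0],1],
    [[0.01,-0.01,0.95],[0,0,0],0.6],
  ],
  force=20,
)

```text
t: 8.9
position: [408.5, -290.4, 14.6]
eef_rot: [-0.075, 0.916, 0.336, 0.204]
ft_force: [0.2, -0.2, 0.3]
width: 0.915
grasp_force: 0.0
```

Request:
play_rows(
  commands=[
    [[0,0,0],[0,0,0],0.4],
    [[0,0,0],[0,0,0],0.3],
    [[0,0,0],[0,0,0],0.3],
    [[0,0,0],[0,0,0],0.3],
    [[0,0,0],[0,0,0],0.3],
    [[0,0,0],[0,0,0],0.3],
    [[0,0,0],[0,0,0],0.3],
    [[0,0,0],[0,0,0],0.3],
    [[0,0,0],[0,0,0],0.3],
    [[0,0,0],[0,0,0],0.3],
  ],
  force=20,
)

```text
t: 10.15
position: [408.4, -290.7, 15.1]
eef_rot: [-0.075, 0.916, 0.336, 0.204]
ft_force: [-2.9, 0.4, 5.5]
width: 0.61
grasp_force: 20.0
```

```bash
python3 - <<'E'
from plan import *
o=ctrl.observe();print(o['grasp_force'],o['width'],o['ft_force'].round(1))
gz=lambda g,A:np.array(g)+19*A.apply([0,0,1])
q=plan([(gz([402,-296,125],tool(40.5,25)),tool(40.5,25)),
 (gz([460,-300,200],tool(85,-15)),tool(85,-15)),
 (gz([520,-312,200],tool(130.5,-65)),tool(130.5,-65)),
 (gz([589,-324,205],tool(130.5,-65)),tool(130.5,-65))])
print(q.round(2))
E
```

```text
20.00066488981247 0.6095355046287556 [-2.9  0.4  5.5]
now [ 408.4 -290.7   15.1] t 10.15 w 0.61
0 [0.39, -0.0, -0.84] [0.0, -0.0, -0.0] -> [ 408. -291.  108.] 
1 [0.59, 0.44, -0.54] [0.07, -0.63, -0.76] -> [ 460. -305.  182.] 
2 [-0.16, 0.73, -0.06] [-0.5, -0.79, -0.6] -> [ 531. -325.  191.] 
3 [-0.28, 0.44, 0.47] [0.0, -0.0, 0.0] -> [ 600. -337.  197.] 
[ 0.73  0.57 -0.63  2.23  2.25  1.06 -0.98]
```

Request:
play_rows(
  commands=[
    [[0.02,0,-0.04],[0,0,0],0.3],
    [[0.06,0,-0.12],[0,0,0],0.3],
    [[0.1,0,-0.21],[0,0,0],0.3],
    [[0.14,0,-0.31],[0,0,0],0.3],
    [[0.19,0,-0.42],[0,0,0],0.3],
    [[0.24,0,-0.52],[0,0,0],0.3],
    [[0.29,0,-0.63],[0,0,0],0.3],
    [[0.33,0,-0.73],[0,0,0],0.3],
    [[0.37,0,-0.8],[0,0,0],0.3],
    [[0.39,0,-0.84],[0,0,0],0.3],
  ],
  force=25,
)

```text
t: 11.4
position: [408.3, -290.9, 108.0]
eef_rot: [-0.075, 0.916, 0.336, 0.204]
ft_force: [-0.8, -1.3, -0.8]
width: 0.608
grasp_force: 25.0
```

Request:
play_rows(
  commands=[
    [[0.06,0.04,-0.05],[0.01,-0.06,-0.08],0.3],
    [[0.12,0.09,-0.11],[0.01,-0.13,-0.15],0.3],
    [[0.18,0.13,-0.16],[0.02,-0.19,-0.23],0.3],
    [[0.24,0.18,-0.22],[0.03,-0.25,-0.3],0.3],
    [[0.3,0.22,-0.27],[0.03,-0.31,-0.38],0.3],
    [[0.35,0.26,-0.32],[0.04,-0.38,-0.46],0.3],
    [[0.41,0.31,-0.38],[0.05,-0.44,-0.53],0.3],
    [[0.47,0.35,-0.43],[0.06,-0.5,-0.61],0.3],
    [[0.53,0.4,-0.49],[0.06,-0.57,-0.68],0.3],
    [[0.59,0.44,-0.54],[0.07,-0.63,-0.76],0.3],
  ],
)

```text
t: 12.65
position: [460.0, -304.2, 181.4]
eef_rot: [0.087, 0.729, 0.672, -0.096]
ft_force: [-0.0, 0.3, -2.3]
width: 0.611
grasp_force: 25.0
```

Request:
play_rows(
  commands=[
    [[-0.02,0.07,-0.01],[-0.05,-0.08,-0.06],0.3],
    [[-0.03,0.15,-0.01],[-0.1,-0.16,-0.12],0.3],
    [[-0.05,0.22,-0.02],[-0.15,-0.24,-0.18],0.3],
    [[-0.06,0.29,-0.02],[-0.2,-0.32,-0.24],0.3],
    [[-0.08,0.37,-0.03],[-0.25,-0.4,-0.3],0.3],
    [[-0.1,0.44,-0.04],[-0.3,-0.47,-0.36],0.3],
    [[-0.11,0.51,-0.04],[-0.35,-0.55,-0.42],0.3],
    [[-0.13,0.58,-0.05],[-0.4,-0.63,-0.48],0.3],
    [[-0.14,0.66,-0.05],[-0.45,-0.71,-0.54],0.3],
    [[-0.16,0.73,-0.06],[-0.5,-0.79,-0.6],0.3],
  ],
)

```text
t: 13.9
position: [532.0, -323.9, 191.0]
eef_rot: [0.488, 0.351, 0.767, -0.224]
ft_force: [-0.6, -0.7, -1.1]
width: 0.606
grasp_force: 25.0
```

```bash
python3 - <<'E'
from plan import *
from h import *
o=ctrl.observe();print(o['joint_pos'].round(2))
gz=lambda g,A:np.array(g)+19*A.apply([0,0,1])
A=tool(130.5,-65)
plan([(gz([589,-324,205],A),A)])
c=snap('scene','j1.png');W=cloud(c)
E
```

```text
[ 0.31  0.42 -0.13  2.42  2.33  0.94 -1.29]
now [ 532.  -323.9  191. ] t 13.9 w 0.606
0 [-0.29, 0.43, 0.47] [0.0, -0.0, 0.0] -> [ 600. -337.  197.]
```

View pics/j1.png

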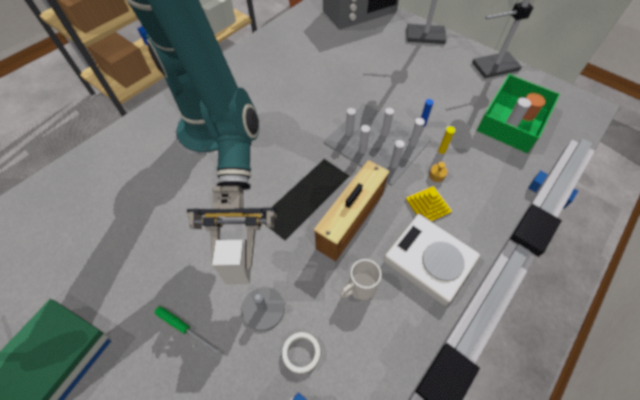

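The jar hangs mouth down in the gripper (closed end at (230,252)), near the stand at (262,308). I'll move it over the peg.

Request:
play_rows(
  commands=[
    [[-0.03,0.05,0.05],[0,0,0],0.3],
    [[-0.07,0.1,0.11],[0,0,0],0.3],
    [[-0.1,0.15,0.16],[0,0,0],0.3],
    [[-0.13,0.2,0.22],[0,0,0],0.3],
    [[-0.17,0.25,0.27],[0,0,0],0.3],
    [[-0.2,0.3,0.33],[0,0,0],0.3],
    [[-0.23,0.35,0.38],[0,0,0],0.3],
    [[-0.26,0.39,0.43],[0,0,0],0.3],
    [[-0.29,0.43,0.47],[0,0,0],0.3],
    [[-0.29,0.43,0.47],[0,0,0],0.3],
  ],
)

```text
t: 15.2
position: [600.3, -338.3, 197.6]
eef_rot: [0.487, 0.352, 0.767, -0.224]
ft_force: [-1.3, -0.4, -1.3]
width: 0.608
grasp_force: 25.0
```

```bash
python3 - <<'E'
from plan import *
from h import *
for n in('top','scene'):
    W=cloud(snap(n))
    for b in blobs(W,236,275,(530,640),(-380,-270),20):print(n,*b)
A=tool(130.5,-65)
gz=lambda g,A:np.array(g)+19*A.apply([0,0,1])
plan([(gz([589,-324,205],A),A),(gz([589,-324,145],A),A),(gz([589,-324,82],A),A)])
E
```

```text
top [422.0, 179.0] 338 [590.2, -326.2, 255.8] [591.8, -328.4] [55.3, 58.1] 40.4
top [410.0, 194.0] 25 [542.7, -278.9, 264.8] [542.2, -279.9] [32.6, 8.1] 41.9
scene [244.0, 244.0] 68 [543.0, -282.3, 262.5] [542.7, -281.4] [38.1, 7.1] 42.1
scene [231.0, 256.0] 25 [532.9, -314.3, 238.6] [533.3, -315.5] [6.5, 18.8] 0.9
scene [245.0, 278.0] 881 [596.0, -330.8, 253.6] [592.9, -329.3] [56.9, 57.0] 40.7
now [ 599.7 -338.3  197.3] t 15.3 w 0.611
0 [0.01, 0.01, -0.0] [0.0, -0.0, 0.0] -> [ 600. -337.  196.] 
1 [0.54, 0.0, 0.25] [0.0, -0.0, 0.0] -> [ 600. -337.  137.] 
2 [0.57, 0.0, 0.27] [0.0, -0.0, 0.0] -> [ 600. -337.   74.]
```

```bash
python3 - <<'E'
from plan import *
A=tool(130.5,-65)
plan([([596.7,-333.3,155],A),([596.7,-333.3,74],A)])
E
```

```text
now [ 599.7 -338.3  197.3] t 15.3 w 0.611
0 [0.41, 0.01, 0.13] [0.0, -0.0, 0.0] -> [ 597. -333.  155.] 
1 [0.73, 0.0, 0.34] [0.0, -0.0, 0.0] -> [ 596. -333.   74.]
```

Request:
play_rows(
  commands=[
    [[0.02,0,-0.03],[0,0,0],0.3],
    [[0.04,0.01,-0.05],[0,0,0],0.3],
    [[0.07,0.01,-0.03],[0,0,0],0.3],
    [[0.12,0.01,-0.01],[0,0,0],0.3],
    [[0.17,0.01,0.02],[0,0,0],0.3],
    [[0.22,0.01,0.04],[0,0,0],0.3],
    [[0.28,0.01,0.07],[0,0,0],0.3],
    [[0.34,0.01,0.1],[0,0,0],0.3],
    [[0.39,0.01,0.12],[0,0,0],0.3],
    [[0.41,0.01,0.13],[0,0,0],0.3],
  ],
)

```text
t: 16.55
position: [596.8, -333.4, 154.2]
eef_rot: [0.487, 0.352, 0.767, -0.224]
ft_force: [-0.9, 0.5, -1.3]
width: 0.607
grasp_force: 25.0
```

Request:
play_rows(
  commands=[
    [[0.08,0,0.04],[0,0,0],0.3],
    [[0.17,0,0.08],[0,0,0],0.3],
    [[0.26,0,0.12],[0,0,0],0.3],
    [[0.35,0,0.16],[0,0,0],0.3],
    [[0.44,0,0.2],[0,0,0],0.3],
    [[0.53,0,0.25],[0,0,0],0.3],
    [[0.61,0,0.28],[0,0,0],0.3],
    [[0.67,0,0.31],[0,0,0],0.3],
    [[0.71,0,0.33],[0,0,0],0.3],
    [[0.73,0,0.34],[0,0,0],0.3],
  ],
)

```text
t: 17.8
position: [596.7, -333.2, 74.1]
eef_rot: [0.487, 0.352, 0.767, -0.224]
ft_force: [-0.1, -0.1, -1.2]
width: 0.61
grasp_force: 25.0
```

```bash
python3 - <<'E'
from h import *
for n in('top','scene'):
    W=cloud(snap(n))
    for b in blobs(W,115,145,(550,640),(-380,-280),20):print(n,*b)
o=ctrl.observe();print(o['position'],o['ft_force'])
E
```

```text
top [412.0, 189.0] 278 [587.6, -321.5, 133.1] [588.7, -323.0] [55.7, 57.7] 39.7
scene [256.0, 294.0] 660 [592.5, -325.7, 130.6] [589.9, -324.3] [56.5, 57.1] 41.3
[ 596.69348108 -333.26000427   74.1958862 ] [-0.45472278 -0.18600149 -1.68788824]
```

Request:
play_rows(
  commands=[
    [[0.01,0,0],[0,0,0],0.3],
    [[0.02,0,0.01],[0,0,0],0.3],
    [[0.02,0,0.01],[0,0,0],0.62],
    [[0.02,0,0.01],[0,0,0],0.7],
    [[0.02,0,0.01],[0,0,0],0.8],
    [[0.02,0,0.01],[0,0,0],0.9],
    [[0.02,0,0.01],[0,0,0],0.95],
    [[0.02,0,0.01],[0,0,0],0.95],
    [[0.02,0,0.01],[0,0,0],0.95],
    [[0.02,0,0.01],[0,0,0],0.95],
  ],
)

```text
t: 19.15
position: [596.7, -333.3, 72.1]
eef_rot: [0.487, 0.352, 0.767, -0.224]
ft_force: [0.3, 0.2, 1.3]
width: 0.946
grasp_force: 0.0
```

Request:
play_rows(
  commands=[
    [[0,0,-0.05],[0,0,0],0.95],
    [[0,0,-0.12],[0,0,0],0.95],
    [[0,0,-0.22],[0,0,0],0.95],
    [[0,0,-0.33],[0,0,0],0.95],
    [[0,0,-0.44],[0,0,0],0.95],
    [[0,0,-0.55],[0,0,0],0.95],
    [[0,0,-0.66],[0,0,0],0.95],
    [[0,0,-0.77],[0,0,0],0.95],
    [[0,0,-0.88],[0,0,0],0.95],
    [[0,0,-1],[0,0,0],0.95],
  ],
)

```text
t: 20.4
position: [537.4, -264.1, 114.9]
eef_rot: [0.487, 0.352, 0.767, -0.224]
ft_force: [0.4, -0.4, 0.2]
width: 0.951
grasp_force: 0.0
```

```bash
python3 - <<'E'
from plan import *
from h import *
for n in('top','scene'):
    W=cloud(snap(n))
    for b in blobs(W,115,145,(550,640),(-380,-280),20)+blobs(W,110,145,(450,700),(-140,180),100):print(n,*b)
A=tool(95.5,0)
p=ctrl.observe()['position']
print(plan([(p+[10,60,110],tool(113,-32)),([604,26,230],A)]).round(2))
E
```

```text
top [412.0, 189.0] 280 [587.5, -322.1, 130.2] [589.0, -323.1] [55.9, 58.1] 39.4
top [311.0, 194.0] 1463 [602.6, 26.4, 122.6] [603.7, 26.3] [72.4, 270.3] 5.8
scene [256.0, 294.0] 646 [592.0, -325.3, 128.0] [590.2, -324.3] [56.5, 56.2] 40.5
scene [351.0, 203.0] 2165 [607.4, 13.8, 120.6] [604.6, 25.7] [71.0, 272.2] 5.6
now [ 537.4 -263.5  114.9] t 20.5 w 0.951
0 [-0.83, 0.47, -0.82] [0.22, 0.54, 0.2] -> [ 548. -203.  225.] 
1 [0.79, 0.71, -0.52] [0.04, 0.27, 0.14] -> [576. -88. 227.] 
1 [0.99, 0.56, -0.3] [0.04, 0.26, 0.15] -> [604.  26. 230.] 
[ 0.56  0.56 -0.92  1.66  0.48  1.16 -0.39]
```

Request:
play_rows(
  commands=[
    [[-0.08,0.05,-0.08],[0.02,0.05,0.02],0.95],
    [[-0.17,0.09,-0.16],[0.04,0.11,0.04],0.95],
    [[-0.25,0.14,-0.25],[0.07,0.16,0.06],0.95],
    [[-0.33,0.19,-0.33],[0.09,0.22,0.08],0.95],
    [[-0.42,0.24,-0.41],[0.11,0.27,0.1],0.95],
    [[-0.5,0.28,-0.49],[0.13,0.32,0.12],0.95],
    [[-0.58,0.33,-0.57],[0.15,0.38,0.14],0.95],
    [[-0.66,0.38,-0.66],[0.18,0.43,0.16],0.95],
    [[-0.75,0.42,-0.74],[0.2,0.49,0.18],0.95],
    [[-0.83,0.47,-0.82],[0.22,0.54,0.2],0.95],
  ],
)

```text
t: 21.75
position: [548.0, -204.5, 225.1]
eef_rot: [0.231, 0.531, 0.801, -0.151]
ft_force: [0.8, 0.5, 0.6]
width: 0.951
grasp_force: 0.0
```

Request:
play_rows(
  commands=[
    [[0.08,0.07,-0.05],[0,0.03,0.01],0.95],
    [[0.16,0.14,-0.1],[0.01,0.05,0.03],0.95],
    [[0.24,0.21,-0.16],[0.01,0.08,0.04],0.95],
    [[0.32,0.28,-0.21],[0.02,0.11,0.06],0.95],
    [[0.4,0.36,-0.26],[0.02,0.14,0.07],0.95],
    [[0.47,0.43,-0.31],[0.02,0.16,0.08],0.95],
    [[0.55,0.5,-0.36],[0.03,0.19,0.1],0.95],
    [[0.63,0.57,-0.42],[0.03,0.22,0.11],0.95],
    [[0.71,0.64,-0.47],[0.04,0.24,0.13],0.95],
    [[0.79,0.71,-0.52],[0.04,0.27,0.14],0.95],
  ],
)

```text
t: 23.0
position: [576.6, -88.4, 226.5]
eef_rot: [0.115, 0.608, 0.782, -0.074]
ft_force: [-0.7, 0.0, -0.0]
width: 0.948
grasp_force: 0.0
```

Request:
play_rows(
  commands=[
    [[0.1,0.06,-0.03],[0,0.03,0.02],0.8],
    [[0.2,0.11,-0.06],[0.01,0.05,0.03],0.7],
    [[0.3,0.17,-0.09],[0.01,0.08,0.05],0.6],
    [[0.4,0.22,-0.12],[0.02,0.1,0.06],0.6],
    [[0.5,0.28,-0.15],[0.02,0.13,0.08],0.6],
    [[0.6,0.34,-0.18],[0.02,0.16,0.09],0.6],
    [[0.72,0.4,-0.22],[0.03,0.19,0.11],0.6],
    [[0.84,0.47,-0.25],[0.03,0.22,0.13],0.6],
    [[0.94,0.53,-0.28],[0.04,0.25,0.14],0.6],
    [[0.99,0.56,-0.3],[0.04,0.26,0.15],0.6],
  ],
)

```text
t: 24.25
position: [605.3, 25.0, 229.8]
eef_rot: [0.001, 0.675, 0.738, 0.002]
ft_force: [-0.6, -0.0, 0.5]
width: 0.601
grasp_force: 0.0
```

```bash
python3 - <<'E'
from plan import *
from h import *
print(ctrl.observe()['joint_pos'].round(2))
W=cloud(snap('wrist','w1.png'))
for b in blobs(W,140,170,(560,650),(-40,90),50)+blobs(W,114,135,(500,700),(-180,240),100):print(*b)
A=tool(95.6,0)
plan([([604.2,26.3,125],A)])
E
```

```text
[ 0.28  0.43 -0.5   1.68  0.23  1.09 -0.19]
[316.0, 203.0] 1963 [602.7, 28.6, 153.4] [602.7, 26.8] [16.0, 69.4] 6.0
[316.0, 152.0] 23172 [599.8, 58.9, 121.9] [601.2, 44.0] [70.3, 235.1] 5.6
now [605.3  25.5 229.9] t 24.3 w 0.6
0 [0.0, -0.01, 0.52] [0.0, -0.0, -0.0] -> [605.  26. 178.] 
0 [0.01, -0.0, 0.53] [0.0, -0.0, -0.01] -> [605.  27. 125.]
```

Request:
play_rows(
  commands=[
    [[0,-0.01,0.05],[0,0,0],0.6],
    [[0,-0.02,0.1],[0,0,0],0.6],
    [[0,-0.02,0.15],[0,0,0],0.6],
    [[0,-0.02,0.2],[0,0,0],0.6],
    [[0,-0.02,0.26],[0,0,0],0.6],
    [[0,-0.02,0.32],[0,0,0],0.6],
    [[0,-0.02,0.38],[0,0,0],0.6],
    [[0,-0.02,0.43],[0,0,0],0.6],
    [[0,-0.02,0.48],[0,0,0],0.6],
    [[0,-0.02,0.52],[0,0,0],0.6],
  ],
  force=40,
)

```text
t: 25.55
position: [603.1, 24.4, 177.7]
eef_rot: [0.002, 0.674, 0.739, 0.002]
ft_force: [-0.6, -0.3, 0.0]
width: 0.599
grasp_force: 0.0
```

Request:
play_rows(
  commands=[
    [[0,0,0.08],[0,0,0],0.6],
    [[0,0,0.18],[0,0,0],0.6],
    [[0,0,0.3],[0,0,0],0.6],
    [[0,0,0.4],[0,0,0],0.6],
    [[0,0,0.48],[0,0,0],0.6],
    [[0,0,0.52],[0,0,0],0.6],
    [[0,0,0.52],[0,0,0],0.4],
    [[0,0,0.52],[0,0,0],0.25],
    [[0,0,0.52],[0,0,0],0.1],
    [[0,0,0.52],[0,0,0],0],
  ],
)

```text
t: 26.8
position: [603.5, 24.3, 126.2]
eef_rot: [0.002, 0.674, 0.738, 0.002]
ft_force: [-0.7, -0.3, -0.0]
width: 0.186
grasp_force: 0.0
```

Request:
play_rows(
  commands=[
    [[0,0,0],[0,0,0],0],
    [[0,0,0],[0,0,0],0],
    [[0,0,0],[0,0,0],0],
    [[0,0,0],[0,0,0],0],
    [[0,0,-0.01],[0,0,0],0],
    [[0,0,-0.03],[0,0,0],0],
    [[0,0,-0.06],[0,0,0],0],
    [[0,0,-0.11],[0,0,0],0],
    [[0,0,-0.18],[0,0,0],0],
    [[0,0,-0.26],[0,0,0],0],
  ],
)

```text
t: 28.05
position: [603.3, 24.4, 152.6]
eef_rot: [0.002, 0.674, 0.739, 0.002]
ft_force: [0.6, -1.2, -1.2]
width: 0.168
grasp_force: 40.0
```

```bash
python3 - <<'E'
from plan import *
A=tool(95.6,0); B=tool(90.5,0)
p=ctrl.observe()['position']
print('w grip',ctrl.observe()['grasp_force'])
print(plan([(p+[-10,0,20],A),([447,5,150],B),([447,5,14],B)]).round(2))
E
```

```text
w grip 39.99010384082794
now [603.3  24.4 152.6] t 28.05 w 0.168
0 [0.01, -0.1, -0.2] [0.0, 0.0, -0.01] -> [593.  24. 173.] 
1 [-0.02, -0.74, 0.11] [0.0, 0.0, 0.04] -> [520.  15. 161.] 
1 [-0.06, -0.73, 0.11] [0.0, 0.0, 0.05] -> [447.   5. 150.] 
2 [0.0, -0.01, 0.68] [0.0, 0.0, -0.0] -> [447.   5.  82.] 
2 [0.0, -0.0, 0.68] [0.0, 0.0, -0.0] -> [447.   5.  14.] 
[ 0.21  0.51 -0.35  2.19  0.37  0.49 -0.42]
```

Request:
play_rows(
  commands=[
    [[0,0,-0.04],[0,0,0],0],
    [[0,0,-0.09],[0,0,0],0],
    [[0,0,-0.14],[0,0,0],0],
    [[0,-0.01,-0.18],[0,0,0],0],
    [[0,-0.04,-0.2],[0,0,0],0],
    [[0,-0.1,-0.2],[0,0,0],0],
    [[0,-0.18,-0.2],[0,0,0],0],
    [[0,-0.27,-0.2],[0,0,0],0],
    [[0,-0.36,-0.2],[0,0,0],0],
    [[0,-0.45,-0.2],[0,0,0],0],
  ],
)

```text
t: 29.3
position: [557.7, 20.2, 171.8]
eef_rot: [0.002, 0.674, 0.738, 0.002]
ft_force: [-0.6, 0.5, -1.5]
width: 0.171
grasp_force: 40.0
```

Request:
play_rows(
  commands=[
    [[-0.01,-0.1,0],[0,0,0.01],0],
    [[-0.02,-0.2,0],[0,0,0.02],0],
    [[-0.03,-0.3,0],[0,0,0.03],0],
    [[-0.03,-0.4,0.01],[0,0,0.04],0],
    [[-0.04,-0.5,0.03],[0,0,0.05],0],
    [[-0.05,-0.6,0.06],[0,0,0.06],0],
    [[-0.06,-0.7,0.1],[0,0,0.07],0],
    [[-0.06,-0.8,0.14],[0,0,0.08],0],
    [[-0.06,-0.9,0.18],[0,0,0.08],0],
    [[-0.06,-1,0.2],[0,0,0.08],0],
  ],
)

```text
t: 30.55
position: [458.6, 5.2, 151.0]
eef_rot: [0.002, 0.705, 0.71, 0.001]
ft_force: [0.6, 0.5, -1.4]
width: 0.175
grasp_force: 40.0
```

```bash
python3 - <<'E'
from plan import *
B=tool(90.5,0)
print(plan([([447,5,94],B),([447,5,14],B)]).round(2))
E
```

```text
now [458.6   5.2 151. ] t 30.55 w 0.175
0 [-0.0, -0.12, 0.57] [0.0, 0.0, -0.0] -> [447.   5.  94.] 
1 [-0.0, -0.0, 0.8] [0.0, 0.0, -0.0] -> [447.   5.  14.] 
[ 0.22  0.51 -0.36  2.19  0.37  0.49 -0.42]
```

Request:
play_rows(
  commands=[
    [[0,-0.02,0.04],[0,0,0],0],
    [[0,-0.05,0.1],[0,0,0],0],
    [[0,-0.08,0.17],[0,0,0],0],
    [[0,-0.1,0.25],[0,0,0],0],
    [[0,-0.12,0.33],[0,0,0],0],
    [[0,-0.12,0.41],[0,0,0],0],
    [[0,-0.12,0.49],[0,0,0],0],
    [[0,-0.12,0.57],[0,0,0],0],
    [[0,-0.12,0.65],[0,0,0],0],
    [[0,-0.12,0.73],[0,0,0],0],
  ],
)

```text
t: 31.8
position: [447.8, 5.1, 77.7]
eef_rot: [0.002, 0.705, 0.71, 0.002]
ft_force: [-0.8, -0.2, -1.5]
width: 0.17
grasp_force: 40.0
```

Request:
play_rows(
  commands=[
    [[0,0,0.08],[0,0,0],0],
    [[0,0,0.17],[0,0,0],0],
    [[0,0,0.26],[0,0,0],0],
    [[0,0,0.35],[0,0,0],0],
    [[0,0,0.44],[0,0,0],0],
    [[0,0,0.52],[0,0,0],0],
    [[0,0,0.58],[0,0,0],0],
    [[0,0,0.62],[0,0,0],0],
    [[0,0,0.64],[0,0,0],0],
    [[0,0,0.64],[0,0,0],0],
  ],
)

```text
t: 33.05
position: [448.1, 5.1, 14.3]
eef_rot: [0.002, 0.705, 0.71, 0.002]
ft_force: [-0.2, 0.2, -1.7]
width: 0.174
grasp_force: 40.0
```

Request:
play_rows(
  commands=[
    [[0,0,0.01],[0,0,0],0],
    [[0,0,0.02],[0,0,0],0],
    [[0,0,0.02],[0,0,0],0.2],
    [[0,0,0.02],[0,0,0],0.4],
    [[0,0,0.02],[0,0,0],0.6],
    [[0,0,0.02],[0,0,0],0.7],
    [[0,0,0.02],[0,0,0],0.7],
    [[0,0,-0.05],[0,0,0],0.7],
    [[0,0,-0.15],[0,0,0],0.7],
    [[0,0,-0.27],[0,0,0],0.7],
  ],
)

```text
t: 34.3
position: [448.0, 5.1, 42.2]
eef_rot: [0.002, 0.705, 0.71, 0.002]
ft_force: [-0.1, 0.7, -0.4]
width: 0.702
grasp_force: 0.0
```

```bash
python3 - <<'E'
from plan import *
from h import *
for n in('top','scene'):
    c=snap(n,n+'c.png');W=cloud(c)
    np.savez(n+'c.npz',**c)
    print(n)
    for b in blobs(W,4,18,(380,520),(-180,200),150)+blobs(W,30,50,(400,500),(-60,70),30)+blobs(W,105,122,(540,680),(-130,180),15)+blobs(W,60,80,(540,680),(-130,180),100): print(*b)
c=snap('scene');cv2.imwrite('pics/c1.png',cv2.resize(c['color'][60:310,190:490,::-1],(720,600),interpolation=2))
A=tool(95.6,0)
print(plan([([447,60,225],A),([588.7,275.9,190],A),([588.7,275.9,72],A)]).round(2))
E
```

```text
top
[353.0, 234.0] 194 [465.8, -115.8, 8.8] [467.9, -123.8] [105.3, 56.8] 30.7
[295.0, 245.0] 623 [443.8, 99.1, 8.9] [450.9, 96.3] [121.4, 128.4] 88.9
[346.0, 188.0] 130 [615.1, -95.2, 115.8] [615.2, -95.4] [69.3, 24.1] 6.4
[276.0, 201.0] 131 [590.0, 147.8, 115.8] [592.1, 148.5] [70.4, 23.9] 5.7
[311.0, 197.0] 982 [602.5, 26.6, 70.0] [603.5, 26.7] [72.5, 268.3] 5.4
scene
[293.0, 210.0] 918 [452.4, -58.9, 7.4] [450.4, -27.0] [80.9, 203.4] 0.0
[304.0, 193.0] 92 [451.7, -5.4, 37.8] [450.9, -4.7] [47.6, 16.9] 87.5
[376.0, 171.0] 194 [594.9, 145.6, 113.2] [593.0, 147.2] [70.1, 25.0] 5.3
[328.0, 235.0] 252 [618.7, -98.1, 113.8] [616.8, -96.6] [71.1, 25.4] 6.9
[353.0, 209.0] 1405 [606.0, 29.1, 68.1] [604.7, 24.1] [71.9, 269.2] 5.6
now [448.7   5.   42.2] t 34.45 w 0.699
0 [0.27, -0.0, -0.91] [0.0, 0.0, -0.04] -> [448.  32. 133.] 
0 [0.28, 0.01, -0.92] [0.01, 0.0, -0.05] -> [447.  60. 225.] 
1 [1.0, 0.81, 0.17] [-0.0, 0.0, 0.0] -> [517. 168. 208.] 
1 [1.0, 0.82, 0.17] [-0.0, 0.0, 0.0] -> [589. 275. 190.] 
2 [0.0, 0.0, 0.59] [-0.0, 0.0, 0.0] -> [589. 275. 131.] 
2 [0.01, 0.0, 0.59] [-0.0, 0.0, 0.0] -> [588. 276.  72.] 
[-0.18  0.69 -0.44  1.67  0.36  0.87 -0.67]
```

View pics/c1.png

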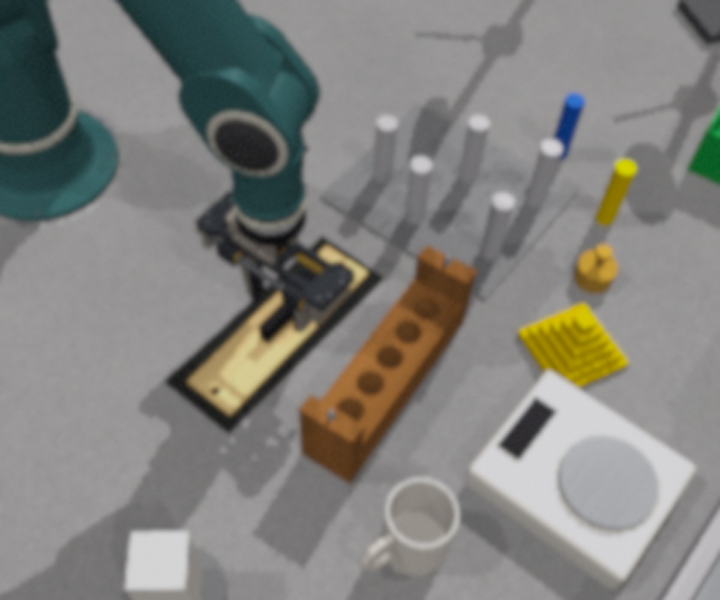

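The cover lies flat on the mat (centre of crop at (275,335)) and the case's five holes are open. Next I pass over the case with the wrist camera to measure the holes, then go to rod A.

Request:
play_rows(
  commands=[
    [[0.02,0,-0.1],[0,0,0],0.7],
    [[0.05,0,-0.2],[0,0,0],0.7],
    [[0.08,0.02,-0.3],[0,0,-0.01],0.7],
    [[0.11,0.05,-0.4],[0,0,-0.02],0.7],
    [[0.14,0.1,-0.5],[0,0,-0.03],0.7],
    [[0.17,0.2,-0.6],[0,0,-0.04],0.7],
    [[0.2,0.3,-0.7],[0,0,-0.06],0.7],
    [[0.22,0.4,-0.8],[0,0,-0.07],0.7],
    [[0.24,0.5,-0.9],[0,0,-0.08],0.7],
    [[0.25,0.6,-1],[0,0,-0.09],0.7],
  ],
)

```text
t: 35.7
position: [508.0, 30.7, 142.1]
eef_rot: [0.002, 0.67, 0.742, 0.002]
ft_force: [0.2, -0.4, -0.1]
width: 0.702
grasp_force: 0.0
```

Request:
play_rows(
  commands=[
    [[0.01,0.1,-0.09],[0,0,0],0.7],
    [[0.02,0.2,-0.18],[0,0,0],0.7],
    [[0.04,0.3,-0.27],[0,0,0],0.7],
    [[0.05,0.4,-0.36],[0,0,0],0.7],
    [[0.06,0.5,-0.45],[0,0,0],0.7],
    [[0.07,0.6,-0.54],[0,0,0],0.7],
    [[0.08,0.7,-0.62],[0,0,0],0.7],
    [[0.09,0.8,-0.7],[0,0,0],0.7],
    [[0.1,0.85,-0.76],[0,0,0],0.7],
    [[0.1,0.85,-0.8],[0,0,0],0.7],
  ],
)

```text
t: 36.95
position: [590.6, 49.3, 222.1]
eef_rot: [0.002, 0.67, 0.742, 0.002]
ft_force: [-0.2, -0.8, 0.1]
width: 0.702
grasp_force: 0.0
```

```bash
python3 - <<'E'
from plan import *
from h import *
c=snap('wrist','w2.png');np.savez('w2.npz',**c);W=cloud(c)
for b in blobs(W,105,122,(540,680),(-180,220),100)+blobs(W,60,80,(540,680),(-150,220),300): print(*b)
A=tool(95.6,0)
print(plan([([588.7,275.9,200],A),([588.7,275.9,72],A)]).round(2))
E
```

```text
[333.0, 72.0] 3045 [591.1, 148.3, 115.7] [591.0, 148.4] [70.1, 23.7] 5.8
[329.0, 354.0] 1510 [614.7, -95.1, 115.9] [615.1, -95.9] [69.7, 23.2] 5.4
[329.0, 195.0] 12230 [601.5, 40.4, 69.6] [602.4, 31.5] [70.3, 211.9] 5.6
now [590.6  49.3 222.6] t 37.0 w 0.701
0 [0.75, 0.07, 0.08] [0.0, 0.0, 0.0] -> [590. 125. 215.] 
0 [0.75, 0.07, 0.07] [0.0, 0.0, 0.0] -> [589. 200. 208.] 
0 [0.76, 0.07, 0.08] [0.0, 0.0, 0.0] -> [589. 276. 200.] 
1 [-0.0, -0.0, 0.64] [0.0, 0.0, 0.0] -> [589. 276. 136.] 
1 [-0.0, -0.01, 0.64] [0.0, 0.0, 0.0] -> [588. 276.  72.] 
[-0.17  0.69 -0.46  1.68  0.39  0.86 -0.69]
```

View pics/w2.png

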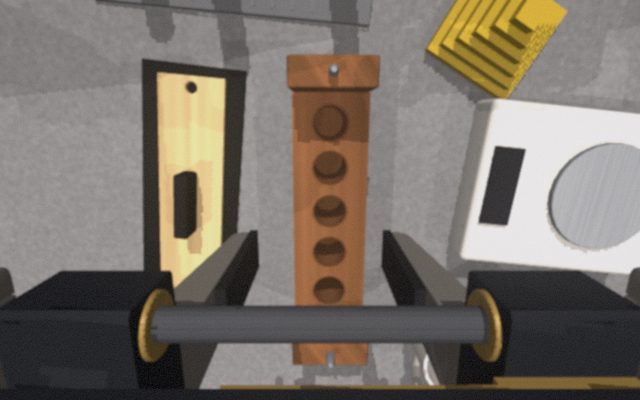

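The wrist view shows the five holes at (331,122), (330,167), (330,211), (330,251) and (329,290), the cover on the mat, and both pins at (333,70) and (330,357). On to rod A.

Request:
play_rows(
  commands=[
    [[0.06,0,0],[0,0,0],0.7],
    [[0.15,0.01,0.01],[0,0,0],0.7],
    [[0.25,0.02,0.03],[0,0,0],0.7],
    [[0.35,0.03,0.05],[0,0,0],0.7],
    [[0.45,0.04,0.07],[0,0,0],0.7],
    [[0.55,0.05,0.1],[0,0,0],0.7],
    [[0.66,0.06,0.13],[0,0,0],0.7],
    [[0.77,0.07,0.16],[0,0,0],0.7],
    [[0.88,0.08,0.18],[0,0,0],0.7],
    [[1,0.09,0.2],[0,0,0],0.7],
  ],
)

```text
t: 38.25
position: [589.4, 150.2, 201.8]
eef_rot: [0.002, 0.67, 0.742, 0.002]
ft_force: [0.3, -0.1, 0.5]
width: 0.699
grasp_force: 0.0
```

Request:
play_rows(
  commands=[
    [[0.11,0.01,0.03],[0,0,0],0.7],
    [[0.22,0.02,0.06],[0,0,0],0.7],
    [[0.33,0.03,0.1],[0,0,0],0.7],
    [[0.44,0.04,0.14],[0,0,0],0.7],
    [[0.55,0.05,0.18],[0,0,0],0.7],
    [[0.66,0.06,0.22],[0,0,0],0.7],
    [[0.77,0.07,0.26],[0,0,0],0.7],
    [[0.86,0.08,0.3],[0,0,0],0.7],
    [[0.94,0.09,0.34],[0,0,0],0.7],
    [[1,0.09,0.36],[0,0,0],0.7],
  ],
)

```text
t: 39.5
position: [588.3, 250.3, 165.5]
eef_rot: [0.002, 0.67, 0.742, 0.001]
ft_force: [-0.5, -0.5, -0.1]
width: 0.703
grasp_force: 0.0
```

```bash
python3 - <<'E'
from plan import *
from h import *
W=cloud(snap('wrist'))
for b in blobs(W,100,125,(370,700),(150,560),40): print(*b)
A=tool(95.6,0)
plan([([588.7,275.9,142],A),([588.7,275.9,72],A)],0)
E
```

```text
[170.0, 14.0] 1409 [488.4, 365.8, 108.9] [487.2, 365.5] [28.0, 17.0] 10.2
[337.0, 3.0] 202 [585.5, 382.2, 106.4] [585.6, 382.8] [18.7, 4.5] 5.2
[24.0, 126.0] 1925 [395.5, 291.5, 108.8] [394.0, 290.8] [28.0, 26.3] 79.3
[321.0, 177.0] 1403 [587.0, 277.9, 109.7] [587.2, 277.4] [27.3, 27.5] 29.1
[148.0, 184.0] 1606 [473.3, 261.7, 109.2] [471.9, 260.6] [27.9, 27.3] 44.7
[317.0, 348.0] 773 [596.7, 153.3, 116.4] [590.8, 154.8] [70.1, 9.6] 0.0
now [587.9 251.2 165.4] t 39.55 w 0.701
0 [0.24, 0.03, 0.23] [0.0, 0.0, 0.0] -> [589. 275. 142.] 
1 [0.01, -0.0, 0.7] [0.0, 0.0, 0.0] -> [589. 276.  72.]
```

Request:
play_rows(
  commands=[
    [[0.04,0,0.01],[0,0,0],0.7],
    [[0.1,0.01,0.03],[0,0,0],0.7],
    [[0.17,0.01,0.06],[0,0,0],0.7],
    [[0.22,0.02,0.1],[0,0,0],0.7],
    [[0.25,0.02,0.18],[0,0,0],0.7],
    [[0.25,0.02,0.28],[0,0,0],0.7],
    [[0.25,0.02,0.38],[0,0,0],0.7],
    [[0.25,0.02,0.48],[0,0,0],0.7],
    [[0.25,0.02,0.58],[0,0,0],0.7],
    [[0.25,0.02,0.68],[0,0,0],0.7],
  ],
)

```text
t: 40.8
position: [588.2, 274.8, 97.1]
eef_rot: [0.002, 0.67, 0.742, 0.001]
ft_force: [0.2, 0.5, -0.2]
width: 0.702
grasp_force: 0.0
```

Request:
play_rows(
  commands=[
    [[0,0,0.09],[0,0,0],0.7],
    [[0,0,0.17],[0,0,0],0.7],
    [[0,0,0.23],[0,0,0],0.7],
    [[0,0,0.25],[0,0,0],0.6],
    [[0,0,0.25],[0,0,0],0.5],
    [[0,0,0.25],[0,0,0],0.4],
    [[0,0,0.25],[0,0,0],0.3],
    [[0,0,0.25],[0,0,0],0.2],
    [[0,0,0.25],[0,0,0],0.2],
    [[0,0,0.25],[0,0,0],0.2],
  ],
  force=30,
)

```text
t: 42.05
position: [588.4, 275.0, 73.1]
eef_rot: [0.002, 0.67, 0.742, 0.002]
ft_force: [-1.1, -0.5, 1.5]
width: 0.298
grasp_force: 30.0
```

```bash
python3 - <<'E'
from plan import *
A=tool(95.5,0)
o=ctrl.observe();print(o['grasp_force'],o['ft_force'].round(1))
plan([([588.5,276,172],A),([596,109.9,205],A),([596,109.9,140],A),([596,109.9,72],A)])
E
```

```text
29.956448078155518 [-1.1 -0.5  1.5]
now [588.4 275.   73.1] t 42.05 w 0.298
0 [0.01, 0.01, -0.99] [0.0, 0.0, 0.01] -> [589. 276. 172.] 
1 [-0.83, -0.04, -0.16] [0.0, 0.0, -0.0] -> [592. 193. 188.] 
1 [-0.83, -0.04, -0.17] [0.0, 0.0, -0.0] -> [596. 110. 205.] 
2 [-0.0, -0.0, 0.65] [0.0, 0.0, -0.0] -> [596. 110. 140.] 
3 [-0.0, -0.0, 0.68] [0.0, 0.0, -0.0] -> [596. 110.  72.]
```

Request:
play_rows(
  commands=[
    [[0,0,-0.04],[0,0,0],0.2],
    [[0,0,-0.12],[0,0,0],0.2],
    [[0,0,-0.22],[0,0,0],0.2],
    [[0,0,-0.33],[0,0,0],0.2],
    [[0,0,-0.44],[0,0,0],0.2],
    [[0,0,-0.55],[0,0,0],0.2],
    [[0,0,-0.66],[0,0,0],0.2],
    [[0,0,-0.77],[0,0,0],0.2],
    [[0,0,-0.88],[0,0,0],0.2],
    [[-0.02,0,-1],[0,0,0],0.2],
  ],
)

```text
t: 43.3
position: [587.9, 273.1, 173.6]
eef_rot: [0.002, 0.67, 0.742, 0.001]
ft_force: [0.2, 0.7, -1.7]
width: 0.301
grasp_force: 29.9
```

Request:
play_rows(
  commands=[
    [[-0.04,0,-0.1],[0,0,0],0.2],
    [[-0.1,0,-0.2],[0,0,0],0.2],
    [[-0.2,0,-0.28],[0,0,0],0.2],
    [[-0.3,-0.01,-0.34],[0,0,0],0.2],
    [[-0.42,-0.02,-0.37],[0,0,0],0.2],
    [[-0.54,-0.03,-0.38],[0,0,0],0.2],
    [[-0.66,-0.04,-0.38],[0,0,0],0.2],
    [[-0.78,-0.04,-0.38],[0,0,0],0.2],
    [[-0.9,-0.05,-0.38],[0,0,0],0.2],
    [[-1,-0.05,-0.38],[0,0,0],0.2],
  ],
)

```text
t: 44.55
position: [593.0, 172.1, 210.8]
eef_rot: [0.002, 0.67, 0.742, 0.001]
ft_force: [0.2, 0.2, -1.5]
width: 0.3
grasp_force: 29.9
```

Request:
play_rows(
  commands=[
    [[-0.11,-0.01,0],[0,0,0],0.2],
    [[-0.22,-0.01,0],[0,0,0],0.2],
    [[-0.33,-0.02,0],[0,0,0],0.2],
    [[-0.44,-0.03,0],[0,0,0],0.2],
    [[-0.54,-0.03,0],[0,0,0],0.2],
    [[-0.62,-0.04,0.05],[0,0,0],0.2],
    [[-0.65,-0.04,0.13],[0,0,0],0.2],
    [[-0.65,-0.04,0.23],[0,0,0],0.2],
    [[-0.65,-0.04,0.35],[0,0,0],0.2],
    [[-0.65,-0.04,0.45],[0,0,0],0.2],
  ],
)

```text
t: 45.8
position: [595.4, 108.3, 164.7]
eef_rot: [0.001, 0.67, 0.742, 0.001]
ft_force: [0.3, -0.2, -0.8]
width: 0.302
grasp_force: 29.9
```

```bash
python3 - <<'E'
from plan import *
A=tool(95.5,0)
o=ctrl.observe();print(o['joint_pos'].round(2),o['ft_force'].round(1))
plan([([595.6,108.2,145],A)])
from h import *
c=snap('scene');K=c['camera_matrix'];X=c['camera_from_world']@np.r_[596,109,90,1];u=K[0,2]+K[0,0]*X[0]/-X[2];v=K[1,2]-K[1,1]*X[1]/-X[2];print(u,v)
u,v=int(u),int(v);a=cv2.resize(c['color'][v-45:v+45,u-60:u+60,::-1],(400,300),interpolation=2)
c=snap('wrist');b=cv2.resize(c['color'][:,:,::-1],(400,300))
cv2.imwrite('pics/r1.png',np.hstack([a,b]))
E
```

```text
[ 0.14  0.5  -0.5   1.74  0.29  0.97 -0.37] [ 0.3 -0.2 -0.8]
now [595.4 108.3 164.7] t 45.8 w 0.302
0 [-0.0, 0.0, 0.2] [0.0, 0.0, 0.01] -> [595. 108. 145.] 
367.8499587289099 183.93405849255834
```

View pics/r1.png

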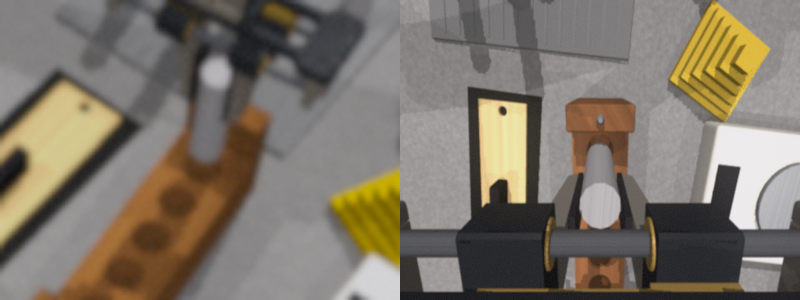

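Request:
play_rows(
  commands=[
    [[0,0,0.05],[0,0,0],0.2],
    [[0,0,0.11],[0,0,0],0.2],
    [[0,0,0.17],[0,0,0],0.2],
    [[0,0,0.21],[0,0,0],0.2],
    [[0,0,0.24],[0,0,0],0.2],
    [[0,0,0.26],[0,0,0],0.2],
    [[0,0,0.28],[0,0,0],0.2],
    [[0,0,0.3],[0,0,0],0.2],
    [[0,0,0.32],[0,0,0],0.2],
    [[0,0,0.34],[0,0,0],0.2],
  ],
)

```text
t: 47.15
position: [596.0, 107.9, 131.8]
eef_rot: [0.002, 0.67, 0.742, 0.002]
ft_force: [-0.1, 0.2, -1.9]
width: 0.302
grasp_force: 29.9
```

```bash
python3 - <<'E'
from h import *
o=ctrl.observe();print(o['position'],o['ft_force'].round(1),o['ft_torque'].round(2),o['eef_rot'].round(4))
E
```

```text
[595.97676168 107.88542278 131.81633506] [-0.1  0.2 -1.9] [-0.02 -0.1  -0.07] [0.0019 0.6704 0.742  0.0015]
```

Request:
play_rows(
  commands=[
    [[0,0,0.06],[0,0,0],0.2],
    [[0,0,0.13],[0,0,0],0.2],
    [[0,0,0.2],[0,0,0],0.2],
    [[0,0,0.27],[0,0,0],0.2],
    [[0,0,0.34],[0,0,0],0.2],
    [[0,0,0.41],[0,0,0],0.2],
    [[0,0,0.48],[0,0,0],0.2],
    [[0,0,0.53],[0,0,0],0.2],
    [[0,0,0.56],[0,0,0],0.2],
    [[0,0,0.58],[0,0,0],0.2],
  ],
)

```text
t: 48.4
position: [596.3, 107.9, 73.8]
eef_rot: [0.002, 0.67, 0.742, 0.002]
ft_force: [0.5, -0.3, -1.4]
width: 0.298
grasp_force: 29.9
```

```bash
python3 - <<'E'
from plan import *
o=ctrl.observe();print(o['position'],o['ft_force'].round(1),o['ft_torque'].round(2))
A=tool(95.6,0)
plan([([596,108,170],A),([472.5,259.7,150],A),([472.5,259.7,72.5],A)])
E
```

```text
[596.29446302 107.93034908  73.83369477] [ 0.5 -0.3 -1.4] [-0.   -0.07  0.07]
now [596.3 107.9  73.8] t 48.4 w 0.298
0 [0.0, 0.0, -0.96] [0.0, 0.0, 0.0] -> [596. 108. 170.] 
1 [0.82, -0.54, 0.1] [0.0, 0.0, 0.0] -> [534. 184. 160.] 
1 [0.81, -0.53, 0.09] [0.0, 0.0, 0.0] -> [473. 259. 150.] 
2 [0.01, -0.01, 0.78] [0.0, 0.0, 0.0] -> [472. 260.  72.]
```

Request:
play_rows(
  commands=[
    [[0,0,0],[0,0,0],0.4],
    [[0,0,0],[0,0,0],0.5],
    [[0,0,0],[0,0,0],0.5],
    [[0,0,-0.08],[0,0,0],0.5],
    [[0,0,-0.2],[0,0,0],0.5],
    [[0,0,-0.34],[0,0,0],0.5],
    [[0,0,-0.5],[0,0,0],0.5],
    [[0,0,-0.66],[0,0,0],0.5],
    [[0,0,-0.82],[0,0,0],0.5],
    [[0.05,-0.03,-0.96],[0,0,0],0.5],
  ],
)

```text
t: 49.65
position: [592.5, 112.3, 171.2]
eef_rot: [0.002, 0.671, 0.742, 0.002]
ft_force: [0.4, 0.2, -0.1]
width: 0.501
grasp_force: 0.0
```

Request:
play_rows(
  commands=[
    [[0.09,-0.06,0],[0,0,0],0.5],
    [[0.18,-0.12,0],[0,0,0],0.5],
    [[0.27,-0.18,0],[0,0,0],0.5],
    [[0.36,-0.24,0],[0,0,0],0.5],
    [[0.46,-0.3,0],[0,0,0],0.5],
    [[0.56,-0.36,0],[0,0,0],0.5],
    [[0.66,-0.42,0.02],[0,0,0],0.5],
    [[0.76,-0.48,0.05],[0,0,0],0.5],
    [[0.86,-0.54,0.08],[0,0,0],0.5],
    [[0.95,-0.6,0.11],[0,0,0],0.5],
  ],
)

```text
t: 50.9
position: [522.5, 201.7, 158.3]
eef_rot: [0.002, 0.67, 0.742, 0.001]
ft_force: [-0.5, 0.4, -0.1]
width: 0.501
grasp_force: 0.0
```

```bash
python3 - <<'E'
from plan import *
from h import *
W=cloud(snap('top'))
for b in blobs(W,100,120,(370,700),(60,420),40)+blobs(W,4,18,(380,520),(-180,200),150): print(*b)
A=tool(95.6,0)
plan([([472.7,258.3,140],A)],0)
E
```

```text
[276.0, 200.0] 119 [592.1, 147.9, 115.0] [590.9, 148.8] [68.4, 24.2] 5.4
[287.0, 199.0] 50 [595.9, 110.2, 109.6] [595.6, 109.7] [24.5, 26.9] 84.7
[206.0, 208.0] 52 [584.5, 394.2, 110.3] [585.2, 394.7] [28.0, 24.1] 42.6
[213.0, 236.0] 59 [486.4, 369.9, 110.4] [486.7, 369.7] [25.8, 26.2] 38.3
[245.0, 237.0] 43 [472.7, 263.1, 110.2] [473.0, 263.6] [19.6, 24.8] 81.3
[238.0, 262.0] 58 [393.2, 290.6, 109.9] [393.6, 290.7] [26.4, 23.8] 86.8
[336.0, 240.0] 1027 [451.1, -49.8, 8.9] [451.4, -32.4] [230.9, 123.3] 88.9
now [521.2 203.  158. ] t 50.95 w 0.503
0 [0.6, -0.43, 0.18] [0.0, 0.0, 0.01] -> [472. 258. 140.]
```

Request:
play_rows(
  commands=[
    [[0.08,-0.06,0.01],[0,0,0],0.5],
    [[0.18,-0.13,0.04],[0,0,0],0.5],
    [[0.28,-0.2,0.07],[0,0,0],0.5],
    [[0.38,-0.27,0.11],[0,0,0],0.5],
    [[0.47,-0.34,0.15],[0,0,0],0.5],
    [[0.55,-0.39,0.19],[0,0,0],0.5],
    [[0.6,-0.43,0.23],[0,0,0],0.5],
    [[0.6,-0.43,0.29],[0,0,0],0.5],
    [[0.6,-0.43,0.37],[0,0,0],0.5],
    [[0.6,-0.43,0.47],[0,0,0],0.5],
  ],
)

```text
t: 52.2
position: [474.7, 255.9, 110.7]
eef_rot: [0.002, 0.671, 0.742, 0.002]
ft_force: [0.1, -0.1, -0.1]
width: 0.498
grasp_force: 0.0
```

Request:
play_rows(
  commands=[
    [[0,0,0.12],[0,0,0],0.5],
    [[0,0,0.24],[0,0,0],0.5],
    [[0,0,0.34],[0,0,0],0.5],
    [[0,0,0.38],[0,0,0],0.5],
    [[0,0,0.38],[0,0,0],0.4],
    [[0,0,0.38],[0,0,0],0.2],
    [[0,0,0.38],[0,0,0],0.2],
    [[0,0,0.38],[0,0,0],0.2],
    [[0,0,0.38],[0,0,0],0.2],
    [[0,0,0.38],[0,0,0],0.2],
  ],
)

```text
t: 53.45
position: [474.7, 256.6, 73.7]
eef_rot: [0.002, 0.67, 0.742, 0.002]
ft_force: [-1.2, 0.0, 4.7]
width: 0.298
grasp_force: 30.0
```

```bash
python3 - <<'E'
from plan import *
o=ctrl.observe();print(o['position'],o['ft_force'].round(1),o['grasp_force'])
A=tool(95.6,0)
p=o['position']
plan([(p+[0,0,100],A),([600.1,66.1,212],A),([600.1,66.1,142],A),([600.1,66.1,74],A)])
E
```

```text
[474.74052143 256.57333252  73.7003118 ] [-1.2  0.   4.7] 29.980007708072662
now [474.7 256.6  73.7] t 53.45 w 0.298
0 [-0.0, 0.01, -1.0] [0.01, 0.0, 0.0] -> [475. 257. 174.] 
1 [-0.67, 0.35, -0.13] [-0.0, 0.0, 0.0] -> [517. 194. 187.] 
1 [-0.68, 0.35, -0.13] [-0.0, 0.0, 0.0] -> [559. 129. 199.] 
1 [-0.67, 0.35, -0.13] [-0.0, 0.0, 0.0] -> [600.  66. 212.] 
2 [-0.0, 0.0, 0.7] [-0.0, 0.0, 0.0] -> [600.  66. 142.] 
3 [-0.0, 0.0, 0.68] [-0.0, 0.0, 0.0] -> [600.  66.  74.]
```

Request:
play_rows(
  commands=[
    [[0,0,-0.04],[0,0,0],0.2],
    [[0,0,-0.12],[0,0,0],0.2],
    [[0,0,-0.22],[0,0,0],0.2],
    [[0,0,-0.33],[0,0,0],0.2],
    [[0,0,-0.44],[0,0,0],0.2],
    [[0,0,-0.55],[0,0,0],0.2],
    [[-0.03,0.02,-0.66],[0,0,0],0.2],
    [[-0.08,0.04,-0.77],[0,0,0],0.2],
    [[-0.16,0.08,-0.88],[0,0,0],0.2],
    [[-0.25,0.12,-1],[0,0,0],0.2],
  ],
)

```text
t: 54.7
position: [489.0, 231.9, 174.1]
eef_rot: [0.002, 0.67, 0.742, 0.001]
ft_force: [-0.3, 1.0, -1.6]
width: 0.296
grasp_force: 30.0
```

Request:
play_rows(
  commands=[
    [[-0.1,0.05,-0.08],[0,0,0],0.2],
    [[-0.2,0.1,-0.16],[0,0,0],0.2],
    [[-0.3,0.15,-0.24],[0,0,0],0.2],
    [[-0.4,0.2,-0.3],[0,0,0],0.2],
    [[-0.5,0.25,-0.35],[0,0,0],0.2],
    [[-0.6,0.3,-0.38],[0,0,0],0.2],
    [[-0.7,0.35,-0.38],[0,0,0],0.2],
    [[-0.8,0.4,-0.38],[0,0,0],0.2],
    [[-0.9,0.45,-0.38],[0,0,0],0.2],
    [[-1,0.5,-0.38],[0,0,0],0.2],
  ],
)

```text
t: 55.95
position: [548.6, 137.6, 211.5]
eef_rot: [0.002, 0.67, 0.742, 0.001]
ft_force: [0.4, -0.1, -1.5]
width: 0.298
grasp_force: 30.0
```

Request:
play_rows(
  commands=[
    [[-0.1,0.05,0],[0,0,0],0.2],
    [[-0.21,0.11,0],[0,0,0],0.2],
    [[-0.33,0.18,0],[0,0,0],0.2],
    [[-0.45,0.25,0],[0,0,0],0.2],
    [[-0.57,0.32,0],[0,0,0],0.2],
    [[-0.68,0.38,0],[0,0,0],0.2],
    [[-0.76,0.43,0.04],[0,0,0],0.2],
    [[-0.79,0.44,0.12],[0,0,0],0.2],
    [[-0.79,0.44,0.25],[0,0,0],0.2],
    [[-0.79,0.44,0.35],[0,0,0],0.2],
  ],
)

```text
t: 57.2
position: [599.4, 64.6, 175.6]
eef_rot: [0.001, 0.67, 0.742, 0.001]
ft_force: [0.4, 0.2, -2.3]
width: 0.299
grasp_force: 30.0
```

Request:
play_rows(
  commands=[
    [[0,0,0.07],[0,0,0],0.2],
    [[0,0,0.14],[0,0,0],0.2],
    [[0,0,0.2],[0,0,0],0.2],
    [[0,0,0.24],[0,0,0],0.2],
    [[0,0,0.26],[0,0,0],0.2],
    [[0,0,0.27],[0,0,0],0.2],
    [[0,0,0.27],[0,0,0],0.2],
    [[0,0,0.27],[0,0,0],0.2],
    [[0,0,0.27],[0,0,0],0.2],
    [[0,0,0.27],[0,0,0],0.2],
  ],
)

```text
t: 58.45
position: [600.4, 64.1, 150.0]
eef_rot: [0.002, 0.67, 0.742, 0.002]
ft_force: [-0.4, 0.5, -0.6]
width: 0.303
grasp_force: 30.0
```

```bash
python3 - <<'E'
from plan import *
o=ctrl.observe();print(o['position'],o['ft_force'].round(1),o['joint_pos'].round(2))
A=tool(95.6,0)
plan([([600.3,64.2,132],A)])
E
```

```text
[600.36803077  64.13248276 150.04058373] [-0.4  0.5 -0.6] [ 0.2   0.51 -0.48  1.76  0.29  0.94 -0.3 ]
now [600.4  64.1 150. ] t 58.45 w 0.303
0 [0.0, -0.0, 0.18] [0.0, 0.0, 0.0] -> [600.  64. 132.]
```

Request:
play_rows(
  commands=[
    [[0,0,0.06],[0,0,0],0.2],
    [[0,0,0.11],[0,0,0],0.2],
    [[0,0,0.16],[0,0,0],0.2],
    [[0,0,0.22],[0,0,0],0.2],
    [[0,0,0.31],[0,0,0],0.2],
    [[0,0,0.42],[0,0,0],0.2],
    [[0,0,0.54],[0,0,0],0.2],
    [[0,0,0.66],[0,0,0],0.2],
    [[0,0,0.74],[0,0,0],0.2],
    [[0,0,0.76],[0,0,0],0.2],
  ],
)

```text
t: 59.7
position: [600.3, 64.1, 73.8]
eef_rot: [0.001, 0.67, 0.742, 0.001]
ft_force: [-3.4, -0.7, 7.7]
width: 0.3
grasp_force: 30.0
```

```bash
python3 - <<'E'
from plan import *
from h import *
o=ctrl.observe();print(o['position'],o['ft_force'].round(1),o['ft_torque'].round(2))
A=tool(95.6,0)
plan([([600.4,64,170],A),([394.1,289.3,145],A),([394.1,289.3,73],A)])
E
```

```text
[600.30745487  64.13682206  73.75955462] [-3.4 -0.7  7.7] [-0.2   0.92  0.07]
now [600.3  64.1  73.8] t 59.7 w 0.3
0 [-0.0, 0.0, -0.96] [0.0, 0.0, 0.0] -> [600.  64. 170.] 
1 [0.82, -0.61, 0.08] [0.0, 0.0, 0.0] -> [531. 140. 161.] 
1 [0.81, -0.61, 0.08] [0.0, 0.0, 0.0] -> [462. 214. 153.] 
1 [0.82, -0.6, 0.08] [0.0, 0.0, 0.0] -> [394. 289. 145.] 
2 [-0.0, -0.0, 0.72] [0.0, 0.0, 0.0] -> [394. 289.  73.]
```

Request:
play_rows(
  commands=[
    [[0,0,0],[0,0,0],0.4],
    [[0,0,0],[0,0,0],0.5],
    [[0,0,0],[0,0,0],0.5],
    [[0,0,-0.08],[0,0,0],0.5],
    [[0,0,-0.2],[0,0,0],0.5],
    [[0,0,-0.34],[0,0,0],0.5],
    [[0,0,-0.5],[0,0,0],0.5],
    [[0,0,-0.66],[0,0,0],0.5],
    [[0,0,-0.8],[0,0,0],0.5],
    [[0.05,-0.04,-0.9],[0,0,0],0.5],
  ],
)

```text
t: 60.95
position: [596.0, 68.5, 165.1]
eef_rot: [0.002, 0.671, 0.742, 0.002]
ft_force: [-0.2, -0.4, 0.2]
width: 0.499
grasp_force: 0.0
```

Request:
play_rows(
  commands=[
    [[0.09,-0.07,0],[0,0,0],0.5],
    [[0.19,-0.14,0],[0,0,0],0.5],
    [[0.29,-0.21,0],[0,0,0],0.5],
    [[0.39,-0.29,0],[0,0,0],0.5],
    [[0.49,-0.37,0],[0,0,0],0.5],
    [[0.59,-0.44,0],[0,0,0],0.5],
    [[0.69,-0.51,0],[0,0,0],0.5],
    [[0.79,-0.58,0],[0,0,0],0.5],
    [[0.9,-0.66,0],[0,0,0],0.5],
    [[1,-0.74,0],[0,0,0],0.5],
  ],
)

```text
t: 62.2
position: [511.4, 161.5, 163.5]
eef_rot: [0.002, 0.67, 0.742, 0.002]
ft_force: [0.3, -1.8, 0.1]
width: 0.5
grasp_force: 0.0
```

Request:
play_rows(
  commands=[
    [[0.1,-0.07,0],[0,0,0],0.5],
    [[0.2,-0.14,0],[0,0,0],0.5],
    [[0.3,-0.21,0],[0,0,0],0.5],
    [[0.4,-0.29,0],[0,0,0],0.5],
    [[0.5,-0.37,0],[0,0,0],0.5],
    [[0.6,-0.44,0.02],[0,0,0],0.5],
    [[0.7,-0.51,0.05],[0,0,0],0.5],
    [[0.8,-0.58,0.08],[0,0,0],0.5],
    [[0.9,-0.66,0.11],[0,0,0],0.5],
    [[1,-0.74,0.14],[0,0,0],0.5],
  ],
)

```text
t: 63.45
position: [427.7, 253.3, 148.8]
eef_rot: [0.002, 0.67, 0.742, 0.001]
ft_force: [-0.5, 0.7, 0.9]
width: 0.503
grasp_force: 0.0
```

Request:
play_rows(
  commands=[
    [[0.08,-0.06,0.03],[0,0,0],0.5],
    [[0.16,-0.12,0.06],[0,0,0],0.5],
    [[0.24,-0.18,0.09],[0,0,0],0.5],
    [[0.31,-0.24,0.11],[0,0,0],0.5],
    [[0.36,-0.28,0.13],[0,0,0],0.5],
    [[0.39,-0.3,0.15],[0,0,0],0.5],
    [[0.4,-0.31,0.16],[0,0,0],0.5],
    [[0.4,-0.31,0.17],[0,0,0],0.5],
    [[0.4,-0.31,0.17],[0,0,0],0.5],
    [[0.4,-0.31,0.17],[0,0,0],0.5],
  ],
)

```text
t: 64.7
position: [393.7, 289.2, 132.0]
eef_rot: [0.002, 0.671, 0.742, 0.002]
ft_force: [-0.0, 0.4, -0.5]
width: 0.501
grasp_force: 0.0
```

```bash
python3 - <<'E'
from plan import *
from h import *
A=tool(95.6,0)
plan([([394.1,289.4,73],A)])
W=cloud(snap('wrist'))
for b in blobs(W,100,120,(370,700),(150,560),40): print(*b)
E
```

```text
now [393.7 289.2 132. ] t 64.7 w 0.501
0 [0.0, 0.0, 0.59] [0.0, 0.0, 0.0] -> [394. 289.  73.] 
[503.0, 105.0] 2525 [484.4, 370.8, 109.0] [486.0, 370.9] [27.6, 28.1] 70.8
[317.0, 228.0] 1827 [392.0, 292.2, 109.4] [392.2, 291.0] [27.6, 27.7] 66.6
```

Request:
play_rows(
  commands=[
    [[0,0,0.12],[0,0,0],0.5],
    [[0,0,0.26],[0,0,0],0.5],
    [[0,0,0.4],[0,0,0],0.5],
    [[0,0,0.53],[0,0,0],0.5],
    [[0,0,0.59],[0,0,0],0.4],
    [[0,0,0.59],[0,0,0],0.2],
    [[0,0,0.59],[0,0,0],0.2],
    [[0,0,0.59],[0,0,0],0.2],
    [[0,0,0.59],[0,0,0],0.2],
    [[0,0,0.59],[0,0,0],0.2],
  ],
)

```text
t: 66.0
position: [393.9, 289.3, 73.1]
eef_rot: [0.002, 0.67, 0.742, 0.002]
ft_force: [0.3, -0.6, -2.7]
width: 0.3
grasp_force: 30.0
```

Request:
play_rows(
  commands=[
    [[0,0,0],[0,0,0],0.2],
    [[0,0,-0.05],[0,0,0],0.2],
    [[0,0,-0.14],[0,0,0],0.2],
    [[0,0,-0.25],[0,0,0],0.2],
    [[0,0,-0.37],[0,0,0],0.2],
    [[0,0,-0.49],[0,0,0],0.2],
    [[-0.02,0.01,-0.62],[0,0,0],0.2],
    [[-0.06,0.04,-0.75],[0,0,0],0.2],
    [[-0.12,0.08,-0.88],[0,0,0],0.2],
    [[-0.2,0.13,-1],[0,0,0],0.2],
  ],
)

```text
t: 67.25
position: [408.8, 270.3, 173.9]
eef_rot: [0.002, 0.67, 0.742, 0.002]
ft_force: [-0.1, 0.6, -1.4]
width: 0.302
grasp_force: 30.0
```

Request:
play_rows(
  commands=[
    [[-0.1,0.06,-0.08],[0,0,0],0.2],
    [[-0.2,0.13,-0.16],[0,0,0],0.2],
    [[-0.3,0.19,-0.24],[0,0,0],0.2],
    [[-0.4,0.26,-0.3],[0,0,0],0.2],
    [[-0.5,0.32,-0.35],[0,0,0],0.2],
    [[-0.6,0.38,-0.38],[0,0,0],0.2],
    [[-0.7,0.45,-0.38],[0,0,0],0.2],
    [[-0.8,0.51,-0.38],[0,0,0],0.2],
    [[-0.9,0.58,-0.38],[0,0,0],0.2],
    [[-1,0.64,-0.38],[0,0,0],0.2],
  ],
)

```text
t: 68.5
position: [482.4, 177.2, 211.2]
eef_rot: [0.002, 0.67, 0.742, 0.001]
ft_force: [-0.4, -0.6, -1.5]
width: 0.297
grasp_force: 30.0
```

Request:
play_rows(
  commands=[
    [[-0.1,0.06,0],[0,0,0],0.2],
    [[-0.2,0.13,0],[0,0,0],0.2],
    [[-0.3,0.19,0],[0,0,0],0.2],
    [[-0.4,0.26,0],[0,0,0],0.2],
    [[-0.5,0.32,0],[0,0,0],0.2],
    [[-0.6,0.38,0],[0,0,0],0.2],
    [[-0.7,0.45,0],[0,0,0],0.2],
    [[-0.8,0.51,0],[0,0,0],0.2],
    [[-0.9,0.58,0],[0,0,0],0.2],
    [[-1,0.64,0],[0,0,0],0.2],
  ],
)

```text
t: 69.75
position: [556.3, 84.1, 211.7]
eef_rot: [0.002, 0.67, 0.742, 0.002]
ft_force: [0.5, 0.4, -1.1]
width: 0.298
grasp_force: 30.0
```

Request:
play_rows(
  commands=[
    [[-0.12,0.08,0],[0,0,0],0.2],
    [[-0.25,0.16,0],[0,0,0],0.2],
    [[-0.38,0.25,0],[0,0,0],0.2],
    [[-0.5,0.33,0],[0,0,0],0.2],
    [[-0.59,0.39,0],[0,0,0],0.2],
    [[-0.63,0.42,0.05],[0,0,0],0.2],
    [[-0.64,0.43,0.15],[0,0,0],0.2],
    [[-0.64,0.43,0.3],[0,0,0],0.2],
    [[-0.64,0.43,0.42],[0,0,0],0.2],
    [[-0.64,0.43,0.5],[0,0,0],0.2],
  ],
)

```text
t: 71.0
position: [604.6, 25.7, 160.7]
eef_rot: [0.001, 0.67, 0.742, 0.001]
ft_force: [0.5, 0.3, -2.1]
width: 0.3
grasp_force: 30.0
```

Request:
play_rows(
  commands=[
    [[0,0,0.05],[0,0,0],0.2],
    [[0,0,0.09],[0,0,0],0.2],
    [[0,0,0.11],[0,0,0],0.2],
    [[0,0,0.12],[0,0,0],0.2],
    [[0,0,0.12],[0,0,0],0.2],
    [[0,0,0.12],[0,0,0],0.2],
    [[0,0,0.12],[0,0,0],0.2],
    [[0,0,0.12],[0,0,0],0.2],
    [[0,0,0.12],[0,0,0],0.2],
    [[0,0,0.12],[0,0,0],0.2],
  ],
)

```text
t: 72.25
position: [605.3, 25.4, 150.0]
eef_rot: [0.002, 0.67, 0.742, 0.002]
ft_force: [-0.2, 0.6, -2.6]
width: 0.301
grasp_force: 30.0
```

```bash
python3 - <<'E'
from plan import *
A=tool(95.6,0)
plan([([604.2,24.1,74],A)])
E
```

```text
now [605.3  25.4 150. ] t 72.25 w 0.301
0 [-0.01, -0.02, 0.76] [0.0, 0.0, 0.0] -> [604.  24.  74.]
```

Request:
play_rows(
  commands=[
    [[-0.01,-0.01,0.02],[0,0,0],0.2],
    [[-0.01,-0.01,0.06],[0,0,0],0.2],
    [[-0.01,-0.01,0.12],[0,0,0],0.2],
    [[-0.01,-0.01,0.18],[0,0,0],0.2],
    [[-0.01,-0.01,0.27],[0,0,0],0.2],
    [[-0.01,-0.01,0.39],[0,0,0],0.2],
    [[-0.01,-0.01,0.52],[0,0,0],0.2],
    [[-0.01,-0.01,0.65],[0,0,0],0.2],
    [[-0.01,-0.01,0.73],[0,0,0],0.2],
    [[-0.01,-0.01,0.76],[0,0,0],0.2],
  ],
)

```text
t: 73.5
position: [604.5, 24.4, 73.2]
eef_rot: [0.001, 0.67, 0.742, 0.001]
ft_force: [-0.1, -0.3, -1.2]
width: 0.297
grasp_force: 30.0
```

```bash
python3 - <<'E'
from plan import *
o=ctrl.observe();print(o['position'],o['ft_force'].round(1))
A=tool(95.6,0)
plan([(o['position']+[0,0,96],A),([487.3,368.6,145],A)])
E
```

```text
[604.48921456  24.35728061  73.24927146] [-0.1 -0.3 -1.2]
now [604.5  24.4  73.2] t 73.5 w 0.297
0 [-0.0, 0.0, -0.96] [0.0, 0.0, 0.0] -> [604.  24. 169.] 
1 [0.89, -0.2, 0.06] [0.0, 0.0, 0.0] -> [575. 111. 163.] 
1 [0.88, -0.2, 0.06] [0.0, 0.0, 0.0] -> [546. 196. 157.] 
1 [0.89, -0.21, 0.06] [0.0, 0.0, 0.0] -> [517. 283. 151.] 
1 [0.88, -0.2, 0.06] [0.0, 0.0, 0.0] -> [488. 368. 145.]
```

Request:
play_rows(
  commands=[
    [[0,0,0],[0,0,0],0.4],
    [[0,0,0],[0,0,0],0.5],
    [[0,0,0],[0,0,0],0.5],
    [[0,0,-0.08],[0,0,0],0.5],
    [[0,0,-0.2],[0,0,0],0.5],
    [[0,0,-0.34],[0,0,0],0.5],
    [[0,0,-0.5],[0,0,0],0.5],
    [[0,0,-0.66],[0,0,0],0.5],
    [[0,0,-0.8],[0,0,0],0.5],
    [[0.05,-0.01,-0.9],[0,0,0],0.5],
  ],
)

```text
t: 74.75
position: [603.1, 28.9, 165.1]
eef_rot: [0.002, 0.671, 0.742, 0.002]
ft_force: [-0.8, -0.6, 0.2]
width: 0.497
grasp_force: 0.0
```

Request:
play_rows(
  commands=[
    [[0.1,-0.02,0],[0,0,0],0.5],
    [[0.2,-0.05,0],[0,0,0],0.5],
    [[0.3,-0.07,0],[0,0,0],0.5],
    [[0.4,-0.09,0],[0,0,0],0.5],
    [[0.5,-0.12,0],[0,0,0],0.5],
    [[0.6,-0.14,0],[0,0,0],0.5],
    [[0.7,-0.16,0],[0,0,0],0.5],
    [[0.8,-0.18,0],[0,0,0],0.5],
    [[0.9,-0.21,0],[0,0,0],0.5],
    [[1,-0.23,0],[0,0,0],0.5],
  ],
)

```text
t: 76.0
position: [569.5, 127.0, 163.8]
eef_rot: [0.002, 0.67, 0.742, 0.002]
ft_force: [0.1, 0.0, -0.5]
width: 0.502
grasp_force: 0.0
```

Request:
play_rows(
  commands=[
    [[0.1,-0.02,0],[0,0,0],0.5],
    [[0.2,-0.05,0],[0,0,0],0.5],
    [[0.3,-0.07,0],[0,0,0],0.5],
    [[0.4,-0.09,0],[0,0,0],0.5],
    [[0.5,-0.12,0],[0,0,0],0.5],
    [[0.6,-0.14,0],[0,0,0],0.5],
    [[0.7,-0.16,0],[0,0,0],0.5],
    [[0.8,-0.18,0],[0,0,0],0.5],
    [[0.9,-0.21,0],[0,0,0],0.5],
    [[1,-0.23,0],[0,0,0],0.5],
  ],
)

```text
t: 77.25
position: [536.5, 224.2, 163.6]
eef_rot: [0.002, 0.67, 0.742, 0.002]
ft_force: [0.8, -0.4, -0.2]
width: 0.497
grasp_force: 0.0
```

Request:
play_rows(
  commands=[
    [[0.1,-0.02,0],[0,0,0],0.5],
    [[0.2,-0.05,0],[0,0,0],0.5],
    [[0.3,-0.07,0],[0,0,0],0.5],
    [[0.4,-0.09,0],[0,0,0],0.5],
    [[0.5,-0.12,0.01],[0,0,0],0.5],
    [[0.6,-0.14,0.03],[0,0,0],0.5],
    [[0.7,-0.16,0.06],[0,0,0],0.5],
    [[0.8,-0.18,0.09],[0,0,0],0.5],
    [[0.9,-0.21,0.12],[0,0,0],0.5],
    [[1,-0.23,0.15],[0,0,0],0.5],
  ],
)

```text
t: 78.5
position: [503.5, 321.3, 148.2]
eef_rot: [0.002, 0.67, 0.742, 0.001]
ft_force: [-0.6, -0.2, -0.1]
width: 0.495
grasp_force: 0.0
```

Request:
play_rows(
  commands=[
    [[0.09,-0.02,0.03],[0,0,0],0.5],
    [[0.19,-0.05,0.06],[0,0,0],0.5],
    [[0.28,-0.07,0.09],[0,0,0],0.5],
    [[0.37,-0.09,0.12],[0,0,0],0.5],
    [[0.44,-0.1,0.15],[0,0,0],0.5],
    [[0.48,-0.11,0.17],[0,0,0],0.5],
    [[0.49,-0.11,0.17],[0,0,0],0.5],
    [[0.49,-0.11,0.17],[0,0,0],0.5],
    [[0.49,-0.11,0.17],[0,0,0],0.5],
    [[0.49,-0.11,0.17],[0,0,0],0.5],
  ],
)

```text
t: 79.75
position: [488.3, 368.1, 131.5]
eef_rot: [0.002, 0.671, 0.742, 0.002]
ft_force: [-0.4, -0.4, 0.2]
width: 0.497
grasp_force: 0.0
```

```bash
python3 - <<'E'
from plan import *
from h import *
A=tool(95.6,0)
W=cloud(snap('top'))
for b in blobs(W,100,120,(370,700),(-40,420),30): print(*b)
W=cloud(snap('wrist'))
for b in blobs(W,100,120,(370,700),(150,560),40): print(*b)
plan([([487.4,368.7,73],A)])
E
```

```text
[276.0, 201.0] 127 [590.3, 148.3, 114.9] [591.9, 148.7] [70.9, 24.2] 5.9
[311.0, 194.0] 52 [603.8, 26.4, 109.6] [603.4, 25.3] [24.5, 25.8] 85.1
[299.0, 197.0] 52 [599.3, 68.0, 110.2] [599.4, 67.9] [25.0, 25.5] 87.5
[287.0, 199.0] 53 [595.5, 110.1, 109.8] [596.0, 110.4] [25.7, 24.8] 22.3
[481.0, 17.0] 1870 [559.9, 492.1, 104.5] [560.7, 491.3] [28.7, 18.6] 3.5
[635.0, 158.0] 323 [663.9, 429.0, 102.9] [665.3, 428.3] [7.3, 23.1] 17.8
[488.0, 203.0] 2111 [582.7, 395.7, 108.9] [584.6, 394.9] [27.6, 28.5] 52.2
[316.0, 227.0] 1846 [485.9, 372.1, 109.4] [485.9, 371.3] [27.7, 27.4] 64.0
now [488.2 368.1 131.4] t 79.85 w 0.499
0 [0.01, -0.01, 0.58] [0.0, 0.0, 0.0] -> [487. 369.  73.]
```

Request:
play_rows(
  commands=[
    [[0.01,-0.01,0.12],[0,0,0],0.5],
    [[0.01,-0.01,0.26],[0,0,0],0.5],
    [[0.01,-0.01,0.4],[0,0,0],0.5],
    [[0.01,-0.01,0.53],[0,0,0],0.5],
    [[0.01,-0.01,0.58],[0,0,0],0.4],
    [[0.01,-0.01,0.58],[0,0,0],0.2],
    [[0.01,-0.01,0.58],[0,0,0],0.2],
    [[0.01,-0.01,0.58],[0,0,0],0.2],
    [[0.01,-0.01,0.58],[0,0,0],0.2],
    [[0.01,-0.01,0.58],[0,0,0],0.2],
  ],
)

```text
t: 81.1
position: [487.3, 369.2, 73.5]
eef_rot: [0.002, 0.67, 0.742, 0.002]
ft_force: [0.2, -0.6, -1.8]
width: 0.296
grasp_force: 30.0
```

Request:
play_rows(
  commands=[
    [[0,0,0],[0,0,0],0.2],
    [[0,0,-0.05],[0,0,0],0.2],
    [[0,0,-0.14],[0,0,0],0.2],
    [[0,0,-0.25],[0,0,0],0.2],
    [[0,0,-0.37],[0,0,0],0.2],
    [[0,0,-0.49],[0,0,0],0.2],
    [[-0.02,0,-0.62],[0,0,0],0.2],
    [[-0.06,0.01,-0.75],[0,0,0],0.2],
    [[-0.12,0.02,-0.88],[0,0,0],0.2],
    [[-0.2,0.04,-1],[0,0,0],0.2],
  ],
)

```text
t: 82.35
position: [493.0, 349.2, 174.3]
eef_rot: [0.002, 0.67, 0.742, 0.002]
ft_force: [0.4, -0.5, -0.7]
width: 0.297
grasp_force: 30.0
```

Request:
play_rows(
  commands=[
    [[-0.1,0.02,-0.08],[0,0,0],0.2],
    [[-0.2,0.04,-0.16],[0,0,0],0.2],
    [[-0.3,0.06,-0.24],[0,0,0],0.2],
    [[-0.4,0.08,-0.3],[0,0,0],0.2],
    [[-0.5,0.1,-0.35],[0,0,0],0.2],
    [[-0.6,0.13,-0.38],[0,0,0],0.2],
    [[-0.7,0.15,-0.38],[0,0,0],0.2],
    [[-0.8,0.17,-0.38],[0,0,0],0.2],
    [[-0.9,0.19,-0.38],[0,0,0],0.2],
    [[-1,0.21,-0.38],[0,0,0],0.2],
  ],
)

```text
t: 83.6
position: [523.7, 251.7, 211.4]
eef_rot: [0.002, 0.67, 0.742, 0.001]
ft_force: [-0.9, 1.0, -1.9]
width: 0.3
grasp_force: 30.0
```

Request:
play_rows(
  commands=[
    [[-0.1,0.02,0],[0,0,0],0.2],
    [[-0.2,0.04,0],[0,0,0],0.2],
    [[-0.3,0.06,0],[0,0,0],0.2],
    [[-0.4,0.08,0],[0,0,0],0.2],
    [[-0.5,0.1,0],[0,0,0],0.2],
    [[-0.6,0.13,0],[0,0,0],0.2],
    [[-0.7,0.15,0],[0,0,0],0.2],
    [[-0.8,0.17,0],[0,0,0],0.2],
    [[-0.9,0.19,0],[0,0,0],0.2],
    [[-1,0.21,0],[0,0,0],0.2],
  ],
)

```text
t: 84.85
position: [554.8, 154.4, 211.7]
eef_rot: [0.002, 0.67, 0.742, 0.002]
ft_force: [0.0, 0.7, -2.5]
width: 0.303
grasp_force: 30.0
```

Request:
play_rows(
  commands=[
    [[-0.1,0.02,0],[0,0,0],0.2],
    [[-0.2,0.04,0],[0,0,0],0.2],
    [[-0.3,0.06,0],[0,0,0],0.2],
    [[-0.4,0.08,0],[0,0,0],0.2],
    [[-0.5,0.1,0],[0,0,0],0.2],
    [[-0.6,0.13,0],[0,0,0],0.2],
    [[-0.7,0.15,0],[0,0,0],0.2],
    [[-0.8,0.17,0],[0,0,0],0.2],
    [[-0.9,0.19,0],[0,0,0],0.2],
    [[-1,0.21,0],[0,0,0],0.2],
  ],
)

```text
t: 86.1
position: [585.8, 57.1, 211.9]
eef_rot: [0.002, 0.67, 0.742, 0.002]
ft_force: [-1.1, 0.6, -1.7]
width: 0.301
grasp_force: 30.0
```

Request:
play_rows(
  commands=[
    [[-0.12,0.02,0],[0,0,0],0.2],
    [[-0.25,0.05,0],[0,0,0],0.2],
    [[-0.38,0.08,0],[0,0,0],0.2],
    [[-0.5,0.1,0],[0,0,0],0.2],
    [[-0.62,0.13,0],[0,0,0],0.2],
    [[-0.71,0.15,0.03],[0,0,0],0.2],
    [[-0.76,0.16,0.1],[0,0,0],0.2],
    [[-0.77,0.16,0.22],[0,0,0],0.2],
    [[-0.77,0.16,0.36],[0,0,0],0.2],
    [[-0.77,0.16,0.48],[0,0,0],0.2],
  ],
)

```text
t: 87.35
position: [609.0, -16.8, 162.6]
eef_rot: [0.001, 0.67, 0.742, 0.001]
ft_force: [0.3, 0.3, -2.4]
width: 0.302
grasp_force: 30.0
```

Request:
play_rows(
  commands=[
    [[0,0,0.06],[0,0,0],0.2],
    [[0,0,0.1],[0,0,0],0.2],
    [[0,0,0.13],[0,0,0],0.2],
    [[0,0,0.14],[0,0,0],0.2],
    [[0,0,0.14],[0,0,0],0.2],
    [[0,0,0.14],[0,0,0],0.2],
    [[0,0,0.14],[0,0,0],0.2],
    [[0,0,0.14],[0,0,0],0.2],
    [[0,0,0.14],[0,0,0],0.2],
    [[0,0,0.14],[0,0,0],0.2],
  ],
)

```text
t: 88.6
position: [609.6, -17.4, 150.0]
eef_rot: [0.002, 0.67, 0.742, 0.002]
ft_force: [-0.1, 0.5, -1.8]
width: 0.295
grasp_force: 30.0
```

```bash
python3 - <<'E'
from plan import *
A=tool(95.6,0)
plan([([608.2,-17.3,73.3],A)])
E
```

```text
now [609.6 -17.4 150. ] t 88.6 w 0.295
0 [0.0, -0.02, 0.77] [0.0, 0.0, 0.0] -> [608. -18.  73.]
```

Request:
play_rows(
  commands=[
    [[0,-0.01,0.02],[0,0,0],0.2],
    [[0,-0.01,0.06],[0,0,0],0.2],
    [[0,-0.01,0.12],[0,0,0],0.2],
    [[0,-0.01,0.18],[0,0,0],0.2],
    [[0,-0.01,0.27],[0,0,0],0.2],
    [[0,-0.01,0.39],[0,0,0],0.2],
    [[0,-0.01,0.52],[0,0,0],0.2],
    [[0,-0.01,0.65],[0,0,0],0.2],
    [[0,-0.01,0.73],[0,0,0],0.2],
    [[0,-0.01,0.76],[0,0,0],0.2],
  ],
)

```text
t: 89.85
position: [608.7, -17.4, 73.3]
eef_rot: [0.001, 0.67, 0.742, 0.001]
ft_force: [-0.4, -0.1, -1.8]
width: 0.299
grasp_force: 30.0
```

```bash
python3 - <<'E'
from plan import *
o=ctrl.observe();print(o['position'],o['ft_force'].round(1))
A=tool(95.6,0)
plan([(o['position']+[0,0,90],A),([585.4,392.2,145],A)])
E
```

```text
[608.7282926  -17.43543007  73.30073751] [-0.4 -0.1 -1.8]
now [608.7 -17.4  73.3] t 89.85 w 0.299
0 [-0.0, 0.0, -0.9] [0.0, 0.0, 0.0] -> [608. -17. 163.] 
1 [0.82, 0.04, 0.04] [0.0, 0.0, 0.0] -> [604.  65. 159.] 
1 [0.82, 0.04, 0.04] [0.0, 0.0, 0.0] -> [600. 147. 155.] 
1 [0.82, 0.04, 0.03] [0.0, 0.0, 0.0] -> [595. 229. 152.] 
1 [0.82, 0.03, 0.04] [0.0, 0.0, 0.0] -> [590. 310. 148.] 
1 [0.82, 0.04, 0.03] [0.0, 0.0, 0.0] -> [586. 392. 145.]
```

Request:
play_rows(
  commands=[
    [[0,0,0],[0,0,0],0.4],
    [[0,0,0],[0,0,0],0.5],
    [[0,0,0],[0,0,0],0.5],
    [[0,0,-0.08],[0,0,0],0.5],
    [[0,0,-0.2],[0,0,0],0.5],
    [[0,0,-0.34],[0,0,0],0.5],
    [[0,0,-0.5],[0,0,0],0.5],
    [[0,0,-0.66],[0,0,0],0.5],
    [[0.03,0,-0.8],[0,0,0],0.5],
    [[0.1,0,-0.9],[0,0,0],0.5],
  ],
)

```text
t: 91.1
position: [607.7, -7.4, 165.2]
eef_rot: [0.002, 0.671, 0.742, 0.002]
ft_force: [-0.3, -0.2, -0.5]
width: 0.503
grasp_force: 0.0
```

Request:
play_rows(
  commands=[
    [[0.1,0,0],[0,0,0],0.5],
    [[0.2,0.01,0],[0,0,0],0.5],
    [[0.3,0.01,0],[0,0,0],0.5],
    [[0.4,0.02,0],[0,0,0],0.5],
    [[0.5,0.02,0],[0,0,0],0.5],
    [[0.6,0.03,0],[0,0,0],0.5],
    [[0.7,0.03,0],[0,0,0],0.5],
    [[0.8,0.04,0],[0,0,0],0.5],
    [[0.9,0.04,0],[0,0,0],0.5],
    [[1,0.05,0],[0,0,0],0.5],
  ],
)

```text
t: 92.35
position: [602.3, 93.2, 164.0]
eef_rot: [0.002, 0.67, 0.742, 0.001]
ft_force: [-0.7, -0.4, -0.9]
width: 0.495
grasp_force: 0.0
```

Request:
play_rows(
  commands=[
    [[0.1,0,0],[0,0,0],0.5],
    [[0.2,0.01,0],[0,0,0],0.5],
    [[0.3,0.01,0],[0,0,0],0.5],
    [[0.4,0.02,0],[0,0,0],0.5],
    [[0.5,0.02,0],[0,0,0],0.5],
    [[0.6,0.03,0],[0,0,0],0.5],
    [[0.7,0.03,0],[0,0,0],0.5],
    [[0.8,0.04,0],[0,0,0],0.5],
    [[0.9,0.04,0],[0,0,0],0.5],
    [[1,0.05,0],[0,0,0],0.5],
  ],
)

```text
t: 93.6
position: [597.2, 193.2, 163.9]
eef_rot: [0.002, 0.67, 0.742, 0.002]
ft_force: [0.0, 0.1, -0.2]
width: 0.501
grasp_force: 0.0
```

Request:
play_rows(
  commands=[
    [[0.1,0,0],[0,0,0],0.5],
    [[0.2,0.01,0],[0,0,0],0.5],
    [[0.3,0.01,0],[0,0,0],0.5],
    [[0.4,0.02,0],[0,0,0],0.5],
    [[0.5,0.02,0.01],[0,0,0],0.5],
    [[0.6,0.03,0.02],[0,0,0],0.5],
    [[0.7,0.03,0.04],[0,0,0],0.5],
    [[0.8,0.04,0.06],[0,0,0],0.5],
    [[0.9,0.04,0.08],[0,0,0],0.5],
    [[1,0.05,0.1],[0,0,0],0.5],
  ],
)

```text
t: 94.85
position: [592.1, 293.2, 153.7]
eef_rot: [0.002, 0.67, 0.742, 0.001]
ft_force: [0.2, -0.6, 0.7]
width: 0.503
grasp_force: 0.0
```

Request:
play_rows(
  commands=[
    [[0.13,0.01,0.03],[0,0,0],0.5],
    [[0.27,0.01,0.06],[0,0,0],0.5],
    [[0.41,0.02,0.09],[0,0,0],0.5],
    [[0.55,0.02,0.12],[0,0,0],0.5],
    [[0.69,0.03,0.15],[0,0,0],0.5],
    [[0.83,0.03,0.18],[0,0,0],0.5],
    [[0.94,0.04,0.2],[0,0,0],0.5],
    [[0.99,0.04,0.21],[0,0,0],0.5],
    [[0.99,0.04,0.21],[0,0,0],0.5],
    [[0.99,0.04,0.21],[0,0,0],0.5],
  ],
)

```text
t: 96.1
position: [586.6, 390.7, 132.9]
eef_rot: [0.002, 0.671, 0.742, 0.001]
ft_force: [0.2, -0.2, 0.1]
width: 0.499
grasp_force: 0.0
```

```bash
python3 - <<'E'
from plan import *
from h import *
W=cloud(snap('wrist'))
for b in blobs(W,100,120,(370,640),(350,460),40): print(*b)
A=tool(95.6,0)
plan([([585.4,392.2,73],A)])
print(ctrl.observe()['joint_pos'].round(2))
E
```

```text
[316.0, 224.0] 1827 [584.4, 396.1, 109.4] [584.4, 394.9] [27.1, 27.9] 5.0
now [586.6 390.7 132.9] t 96.15 w 0.498
0 [0.02, -0.01, 0.6] [0.0, 0.0, 0.0] -> [586. 393.  73.] 
[-0.35  0.69 -0.43  1.5   0.32  1.02 -0.77]
```

Request:
play_rows(
  commands=[
    [[0.02,-0.01,0.12],[0,0,0],0.5],
    [[0.02,-0.01,0.26],[0,0,0],0.5],
    [[0.02,-0.01,0.4],[0,0,0],0.5],
    [[0.02,-0.01,0.53],[0,0,0],0.5],
    [[0.02,-0.01,0.6],[0,0,0],0.4],
    [[0.02,-0.01,0.6],[0,0,0],0.2],
    [[0.02,-0.01,0.6],[0,0,0],0.2],
    [[0.02,-0.01,0.6],[0,0,0],0.2],
    [[0.02,-0.01,0.6],[0,0,0],0.2],
    [[0.02,-0.01,0.6],[0,0,0],0.2],
  ],
)

```text
t: 97.4
position: [585.4, 393.2, 73.0]
eef_rot: [0.002, 0.67, 0.742, 0.002]
ft_force: [0.0, 0.3, -1.4]
width: 0.301
grasp_force: 30.0
```

Request:
play_rows(
  commands=[
    [[0,0,0],[0,0,0],0.2],
    [[0,0,-0.05],[0,0,0],0.2],
    [[0,0,-0.14],[0,0,0],0.2],
    [[0,0,-0.25],[0,0,0],0.2],
    [[0,0,-0.37],[0,0,0],0.2],
    [[0,0,-0.49],[0,0,0],0.2],
    [[-0.02,0,-0.62],[0,0,0],0.2],
    [[-0.06,0,-0.75],[0,0,0],0.2],
    [[-0.12,-0.01,-0.88],[0,0,0],0.2],
    [[-0.2,-0.01,-1],[0,0,0],0.2],
  ],
)

```text
t: 98.65
position: [585.9, 372.8, 173.8]
eef_rot: [0.002, 0.67, 0.742, 0.002]
ft_force: [-0.6, -0.0, -1.9]
width: 0.298
grasp_force: 30.0
```

Request:
play_rows(
  commands=[
    [[-0.1,0,-0.08],[0,0,0],0.2],
    [[-0.2,-0.01,-0.16],[0,0,0],0.2],
    [[-0.3,-0.01,-0.24],[0,0,0],0.2],
    [[-0.4,-0.02,-0.3],[0,0,0],0.2],
    [[-0.5,-0.02,-0.35],[0,0,0],0.2],
    [[-0.6,-0.02,-0.38],[0,0,0],0.2],
    [[-0.7,-0.03,-0.38],[0,0,0],0.2],
    [[-0.8,-0.03,-0.38],[0,0,0],0.2],
    [[-0.9,-0.04,-0.38],[0,0,0],0.2],
    [[-1,-0.04,-0.38],[0,0,0],0.2],
  ],
)

```text
t: 99.9
position: [591.7, 272.7, 210.8]
eef_rot: [0.002, 0.67, 0.742, 0.001]
ft_force: [0.2, 0.4, -1.2]
width: 0.297
grasp_force: 30.0
```

Request:
play_rows(
  commands=[
    [[-0.1,0,0],[0,0,0],0.2],
    [[-0.2,-0.01,0],[0,0,0],0.2],
    [[-0.3,-0.01,0],[0,0,0],0.2],
    [[-0.4,-0.02,0],[0,0,0],0.2],
    [[-0.5,-0.02,0],[0,0,0],0.2],
    [[-0.6,-0.02,0],[0,0,0],0.2],
    [[-0.7,-0.03,0],[0,0,0],0.2],
    [[-0.8,-0.03,0],[0,0,0],0.2],
    [[-0.9,-0.04,0],[0,0,0],0.2],
    [[-1,-0.04,0],[0,0,0],0.2],
  ],
)

```text
t: 101.15
position: [598.0, 172.8, 210.9]
eef_rot: [0.002, 0.67, 0.742, 0.001]
ft_force: [-0.4, 0.6, -1.0]
width: 0.299
grasp_force: 30.0
```

Request:
play_rows(
  commands=[
    [[-0.1,0,0],[0,0,0],0.2],
    [[-0.2,-0.01,0],[0,0,0],0.2],
    [[-0.3,-0.01,0],[0,0,0],0.2],
    [[-0.4,-0.02,0],[0,0,0],0.2],
    [[-0.5,-0.02,0],[0,0,0],0.2],
    [[-0.6,-0.02,0],[0,0,0],0.2],
    [[-0.7,-0.03,0],[0,0,0],0.2],
    [[-0.8,-0.03,0],[0,0,0],0.2],
    [[-0.9,-0.04,0],[0,0,0],0.2],
    [[-1,-0.04,0],[0,0,0],0.2],
  ],
)

```text
t: 102.4
position: [604.1, 73.0, 211.0]
eef_rot: [0.002, 0.67, 0.742, 0.002]
ft_force: [0.3, -0.0, -1.9]
width: 0.299
grasp_force: 30.0
```

Request:
play_rows(
  commands=[
    [[-0.1,0,0],[0,0,0],0.2],
    [[-0.2,-0.01,0],[0,0,0],0.2],
    [[-0.3,-0.01,0],[0,0,0],0.2],
    [[-0.4,-0.02,0],[0,0,0],0.2],
    [[-0.5,-0.02,0],[0,0,0],0.2],
    [[-0.6,-0.02,0],[0,0,0],0.2],
    [[-0.7,-0.03,0],[0,0,0],0.2],
    [[-0.8,-0.03,0],[0,0,0],0.2],
    [[-0.9,-0.04,0],[0,0,0],0.2],
    [[-1,-0.04,0],[0,0,0],0.2],
  ],
)

```text
t: 103.65
position: [610.2, -27.0, 211.0]
eef_rot: [0.002, 0.67, 0.742, 0.002]
ft_force: [-0.7, 0.3, -1.3]
width: 0.302
grasp_force: 30.0
```

Request:
play_rows(
  commands=[
    [[-0.1,0,0],[0,0,0],0.2],
    [[-0.2,-0.01,0],[0,0,0],0.2],
    [[-0.28,-0.01,0],[0,0,0],0.2],
    [[-0.32,-0.02,0.04],[0,0,0],0.2],
    [[-0.32,-0.02,0.14],[0,0,0],0.2],
    [[-0.32,-0.02,0.28],[0,0,0],0.2],
    [[-0.32,-0.02,0.42],[0,0,0],0.2],
    [[-0.32,-0.02,0.54],[0,0,0],0.2],
    [[-0.32,-0.02,0.61],[0,0,0],0.2],
    [[-0.32,-0.02,0.62],[0,0,0],0.2],
  ],
)

```text
t: 104.9
position: [611.6, -58.3, 148.4]
eef_rot: [0.001, 0.67, 0.742, 0.001]
ft_force: [-0.5, 0.3, -1.2]
width: 0.299
grasp_force: 30.0
```

```bash
python3 - <<'E'
from plan import *
snap=ctrl.camera('scene')
A=tool(95.6,0)
plan([([612.2,-59.3,73.3],A)])
E
```

```text
now [611.8 -58.2 148.8] t 104.95 w 0.301
0 [-0.01, -0.0, 0.76] [0.0, 0.0, 0.0] -> [612. -59.  73.]
```

Request:
play_rows(
  commands=[
    [[0,0,0.02],[0,0,0],0.2],
    [[0,0,0.06],[0,0,0],0.2],
    [[0,0,0.12],[0,0,0],0.2],
    [[0,0,0.18],[0,0,0],0.2],
    [[0,0,0.27],[0,0,0],0.2],
    [[0,0,0.39],[0,0,0],0.2],
    [[0,0,0.52],[0,0,0],0.2],
    [[0,0,0.65],[0,0,0],0.2],
    [[0,0,0.73],[0,0,0],0.2],
    [[0,0,0.75],[0,0,0],0.2],
  ],
)

```text
t: 106.2
position: [611.8, -58.3, 73.2]
eef_rot: [0.001, 0.67, 0.742, 0.001]
ft_force: [-0.3, 0.9, -1.4]
width: 0.299
grasp_force: 30.0
```

```bash
python3 - <<'E'
from plan import *
from h import *
o=ctrl.observe();print(o['position'],o['ft_force'].round(1))
for n in('top','scene'):
    W=cloud(snap(n))
    for b in blobs(W,4,18,(380,520),(-180,200),150)+blobs(W,28,55,(400,500),(-80,90),30): print(*b)
A=tool(95.6,0)
plan([(o['position']+[0,0,90],A),([449,5,130],tool(90.5,0))])
E
```

```text
[611.80759114 -58.25433722  73.24984991] [-0.3  0.9 -1.4]
[318.0, 242.0] 1563 [446.9, 15.5, 8.9] [445.8, 13.9] [297.5, 124.4] 87.1
[320.0, 240.0] 94 [448.6, 7.2, 40.4] [449.1, 6.9] [15.9, 69.1] 0.7
[292.0, 209.0] 857 [446.7, -57.1, 7.3] [449.5, -20.0] [222.7, 81.5] 89.9
now [612.2 -58.3  74. ] t 106.3 w 0.302
0 [0.0, 0.0, -0.89] [0.0, 0.0, 0.0] -> [612. -58. 163.] 
1 [0.4, -0.78, 0.16] [0.0, 0.0, 0.04] -> [530. -26. 147.] 
1 [0.36, -0.79, 0.16] [0.0, 0.0, 0.05] -> [449.   5. 130.]
```

Request:
play_rows(
  commands=[
    [[0,0,0],[0,0,0],0.4],
    [[0,0,0],[0,0,0],0.5],
    [[0,0,0],[0,0,0],0.5],
    [[0,0,-0.08],[0,0,0],0.5],
    [[0,0,-0.2],[0,0,0],0.5],
    [[0,0,-0.34],[0,0,0],0.5],
    [[0,0,-0.5],[0,0,0],0.5],
    [[0,0,-0.66],[0,0,0],0.5],
    [[0,0,-0.8],[0,0,0],0.5],
    [[0.03,-0.06,-0.9],[0,0,0],0.5],
  ],
)

```text
t: 107.55
position: [605.7, -56.0, 165.1]
eef_rot: [0.002, 0.671, 0.742, 0.002]
ft_force: [0.1, 0.9, -0.7]
width: 0.503
grasp_force: 0.0
```

Request:
play_rows(
  commands=[
    [[0.04,-0.08,0],[0,0,0.01],0.5],
    [[0.08,-0.17,0],[0,0,0.02],0.5],
    [[0.13,-0.26,0],[0,0,0.03],0.5],
    [[0.17,-0.35,0],[0,0,0.04],0.5],
    [[0.21,-0.44,0.03],[0,0,0.05],0.5],
    [[0.26,-0.54,0.07],[0,0,0.06],0.5],
    [[0.3,-0.64,0.12],[0,0,0.07],0.5],
    [[0.35,-0.75,0.18],[0,0,0.08],0.5],
    [[0.4,-0.87,0.24],[0,0,0.09],0.5],
    [[0.45,-1,0.3],[0,0,0.09],0.5],
  ],
)

```text
t: 108.8
position: [500.6, -21.0, 133.0]
eef_rot: [0.002, 0.705, 0.71, 0.002]
ft_force: [0.7, 0.2, -0.9]
width: 0.502
grasp_force: 0.0
```

Request:
play_rows(
  commands=[
    [[0.07,-0.1,0.02],[0,0,0],0.5],
    [[0.13,-0.22,0.04],[0,0,0],0.5],
    [[0.18,-0.34,0.06],[0,0,0],0.5],
    [[0.22,-0.44,0.08],[0,0,0],0.5],
    [[0.23,-0.49,0.09],[0,0,0],0.5],
    [[0.23,-0.5,0.1],[0,0,0],0.5],
    [[0.23,-0.5,0.1],[0,0,0],0.5],
    [[0.23,-0.5,0.1],[0,0,0],0.5],
    [[0.23,-0.5,0.1],[0,0,0],0.5],
    [[0.23,-0.5,0.1],[0,0,0],0.5],
  ],
)

```text
t: 110.05
position: [451.5, 1.3, 123.3]
eef_rot: [0.002, 0.705, 0.71, 0.002]
ft_force: [0.4, 0.8, -0.3]
width: 0.501
grasp_force: 0.0
```

```bash
python3 - <<'E'
from plan import *
from h import *
W=cloud(snap('wrist'))
for b in blobs(W,30,55,(400,500),(-80,90),100): print(*b)
for n in('top','scene'):
    W=cloud(snap(n))
    for b in blobs(W,100,120,(550,650),(-90,125),30)+blobs(W,115,145,(550,640),(-380,-280),20)+blobs(W,28,55,(400,500),(-80,90),30): print(n,*b)
plan([([448,5,14],tool(90.5,0))])
E
```

```text
[315.0, 196.0] 1933 [448.4, 9.2, 40.4] [448.2, 7.1] [15.8, 70.4] 0.6
top [343.0, 187.0] 38 [618.5, -86.2, 113.8] [614.1, -85.9] [69.4, 7.9] 1.6
top [334.0, 190.0] 53 [612.4, -56.0, 110.5] [613.4, -55.6] [26.2, 26.4] 14.4
top [323.0, 192.0] 50 [607.7, -15.3, 109.3] [608.8, -15.4] [21.1, 25.7] 85.1
top [311.0, 194.0] 53 [603.7, 25.9, 110.5] [603.8, 25.3] [24.5, 25.6] 85.6
top [299.0, 197.0] 53 [599.1, 68.2, 110.1] [599.4, 67.6] [24.7, 24.3] 83.2
top [287.0, 199.0] 53 [595.7, 109.9, 109.2] [596.6, 109.8] [24.5, 25.9] 90.0
top [412.0, 189.0] 277 [587.6, -322.4, 130.2] [589.1, -323.5] [55.7, 58.1] 39.7
scene [369.0, 181.0] 76 [598.5, 107.9, 107.5] [597.9, 109.0] [25.7, 27.4] 63.5
scene [361.0, 191.0] 81 [602.0, 66.0, 107.2] [601.4, 66.8] [26.4, 25.4] 86.9
scene [353.0, 202.0] 84 [607.2, 24.4, 107.8] [607.4, 24.7] [25.3, 27.3] 41.8
scene [345.0, 213.0] 87 [610.8, -17.4, 107.8] [611.0, -17.0] [27.1, 26.3] 35.9
scene [336.0, 224.0] 87 [614.6, -58.1, 108.0] [614.7, -57.9] [23.7, 27.0] 39.1
scene [332.0, 233.0] 47 [624.4, -86.9, 114.1] [617.6, -87.2] [64.6, 6.8] 2.0
scene [256.0, 294.0] 651 [591.9, -325.4, 128.0] [589.9, -324.3] [56.6, 56.6] 40.6
scene [306.0, 191.0] 128 [452.2, 2.8, 37.5] [451.1, 4.9] [68.2, 18.2] 88.6
now [451.5   1.3 123.3] t 110.2 w 0.497
0 [0.02, -0.02, 0.55] [0.0, 0.0, -0.0] -> [450.   3.  68.] 
0 [0.02, -0.02, 0.54] [0.0, 0.0, -0.0] -> [448.   5.  14.]
```

Request:
play_rows(
  commands=[
    [[0.01,-0.01,0.03],[0,0,0],0.5],
    [[0.02,-0.02,0.08],[0,0,0],0.5],
    [[0.03,-0.03,0.15],[0,0,0],0.5],
    [[0.04,-0.03,0.23],[0,0,0],0.5],
    [[0.04,-0.03,0.32],[0,0,0],0.5],
    [[0.04,-0.03,0.41],[0,0,0],0.5],
    [[0.04,-0.03,0.5],[0,0,0],0.5],
    [[0.04,-0.03,0.6],[0,0,0],0.5],
    [[0.04,-0.03,0.7],[0,0,0],0.5],
    [[0.04,-0.03,0.8],[0,0,0],0.5],
  ],
  force=40,
)

```text
t: 111.45
position: [448.8, 5.3, 42.6]
eef_rot: [0.002, 0.705, 0.71, 0.002]
ft_force: [-1.7, -0.1, 0.3]
width: 0.497
grasp_force: 0.0
```

Request:
play_rows(
  commands=[
    [[0,0,0.09],[0,0,0],0.5],
    [[0,0,0.18],[0,0,0],0.5],
    [[0,0,0.26],[0,0,0],0.5],
    [[0,0,0.3],[0,0,0],0.5],
    [[0,0,0.3],[0,0,0],0.3],
    [[0,0,0.3],[0,0,0],0.1],
    [[0,0,0.3],[0,0,0],0],
    [[0,0,0.3],[0,0,0],0],
    [[0,0,0.3],[0,0,0],0],
    [[0,0,0.3],[0,0,0],0],
  ],
)

```text
t: 112.7
position: [449.0, 5.3, 13.5]
eef_rot: [0.002, 0.705, 0.71, 0.002]
ft_force: [-0.1, -0.6, 4.7]
width: 0.17
grasp_force: 40.0
```

```bash
python3 - <<'E'
from plan import *
o=ctrl.observe();print(o['position'],o['ft_force'].round(1),o['grasp_force'],o['width'])
A=tool(95.6,0)
plan([(o['position']+[0,0,130],tool(90.5,0)),([603.4,24.4,165],A),([603.4,24.4,145],A)])
E
```

```text
[449.03604001   5.25920098  13.52051027] [-0.1 -0.6  4.7] 40.0041925907135 0.1704640265524612
now [449.    5.3  13.5] t 112.7 w 0.17
0 [-0.0, 0.0, -0.65] [0.0, 0.0, -0.0] -> [449.   5.  79.] 
0 [-0.0, 0.01, -0.65] [0.0, 0.0, -0.0] -> [449.   5. 144.] 
1 [0.09, 0.77, -0.1] [0.0, 0.0, -0.04] -> [526.  15. 154.] 
1 [0.06, 0.78, -0.11] [0.0, 0.0, -0.05] -> [604.  25. 165.] 
2 [-0.0, -0.01, 0.2] [0.0, 0.0, 0.0] -> [603.  25. 145.]
```

Request:
play_rows(
  commands=[
    [[0,0,-0.01],[0,0,0],0],
    [[0,0,-0.04],[0,0,0],0],
    [[0,0,-0.1],[0,0,0],0],
    [[0,0,-0.2],[0,0,0],0],
    [[0,0,-0.32],[0,0,0],0],
    [[0,0,-0.45],[0,0,0],0],
    [[0,0,-0.58],[0,0,0],0],
    [[0,0,-0.72],[0,0,0],0],
    [[0,0,-0.86],[0,0,0],0],
    [[0,0,-1],[0,0,0],0],
  ],
)

```text
t: 113.95
position: [448.4, 5.3, 114.3]
eef_rot: [0.002, 0.705, 0.71, 0.002]
ft_force: [0.1, 0.1, -2.7]
width: 0.17
grasp_force: 40.0
```

Request:
play_rows(
  commands=[
    [[0,0,-0.13],[0,0,0],0],
    [[0,0,-0.26],[0,0,0],0],
    [[0,0,-0.38],[0,0,0],0],
    [[0.01,0.03,-0.48],[0,0,0],0],
    [[0.02,0.08,-0.54],[0,0,-0.01],0],
    [[0.03,0.15,-0.57],[0,0,-0.02],0],
    [[0.04,0.24,-0.57],[0,0,-0.03],0],
    [[0.05,0.34,-0.57],[0,0,-0.04],0],
    [[0.06,0.44,-0.57],[0,0,-0.05],0],
    [[0.07,0.55,-0.57],[0,0,-0.06],0],
  ],
)

```text
t: 115.2
position: [503.8, 12.8, 170.3]
eef_rot: [0.002, 0.682, 0.732, 0.001]
ft_force: [-0.4, 0.4, -1.4]
width: 0.171
grasp_force: 40.0
```

Request:
play_rows(
  commands=[
    [[0.01,0.11,0],[0,0,-0.01],0],
    [[0.01,0.22,0],[0,0,-0.02],0],
    [[0.02,0.34,0],[0,0,-0.02],0],
    [[0.02,0.46,0],[0,0,-0.02],0],
    [[0.03,0.58,0],[0,0,-0.02],0],
    [[0.03,0.7,0],[0,0,-0.02],0],
    [[0.04,0.81,0],[0,0,-0.02],0],
    [[0.04,0.9,0],[0,0,-0.02],0],
    [[0.04,0.95,0],[0,0,-0.02],0],
    [[0.04,0.97,0],[0,0,-0.02],0],
  ],
)

```text
t: 116.45
position: [599.7, 23.5, 170.9]
eef_rot: [0.002, 0.674, 0.738, 0.001]
ft_force: [0.7, -0.2, -2.5]
width: 0.17
grasp_force: 40.0
```

Request:
play_rows(
  commands=[
    [[0,0,0],[0,0,0],0],
    [[0,0,0],[0,0,0],0],
    [[0,0,0],[0,0,0],0],
    [[0,0,0],[0,0,0],0],
    [[0,0,0],[0,0,0],0],
    [[0,0,0],[0,0,0],0],
    [[0,0,0],[0,0,0],0],
    [[0,0,0],[0,0,0],0],
    [[0,0,0],[0,0,0],0],
    [[0,0,0],[0,0,0],0],
  ],
)

```text
t: 117.7
position: [599.6, 23.5, 171.0]
eef_rot: [0.002, 0.674, 0.738, 0.002]
ft_force: [-0.1, -0.0, -1.4]
width: 0.168
grasp_force: 40.0
```

```bash
python3 - <<'E'
from plan import *
from h import *
o=ctrl.observe();print(o['position'],o['eef_rot'].round(4))
z=o['position'][2]
for n in('top','scene','wrist'):
    c=snap(n);W=cloud(c)
    for b in blobs(W,z-10,z+5,(530,680),(-140,200),100)+blobs(W,z+16,z+40,(570,640),(-30,80),30): print(n,*b)
    if n=='wrist': cv2.imwrite('pics/s1.png',c['color'][:,:,::-1])
plan([([603.7,24.6,145],tool(95.6,0))])
E
```

```text
[599.61613241  23.46624457 170.97538628] [0.0018 0.6743 0.7385 0.0015]
top [346.0, 185.0] 187 [614.5, -91.9, 167.1] [610.6, -89.1] [69.9, 41.4] 6.0
top [287.0, 196.0] 634 [591.4, 106.9, 166.8] [593.4, 104.9] [72.3, 110.1] 5.5
scene [340.0, 208.0] 1330 [609.8, -41.0, 165.0] [604.9, -23.0] [71.3, 176.1] 5.1
scene [351.0, 186.0] 170 [603.7, 10.9, 197.7] [604.8, 16.3] [48.4, 38.6] 56.4
wrist [319.0, 112.0] 32594 [593.7, 90.0, 166.3] [595.0, 74.8] [70.5, 133.2] 5.1
wrist [319.0, 365.0] 2956 [606.6, -51.3, 166.3] [606.5, -51.1] [46.0, 29.2] 5.8
wrist [319.0, 247.0] 5739 [598.7, 34.4, 198.4] [598.9, 31.8] [40.6, 54.8] 36.0
now [599.6  23.5 171. ] t 117.85 w 0.169
0 [0.01, 0.04, 0.26] [0.0, 0.0, -0.01] -> [604.  25. 145.]
```

View pics/s1.png

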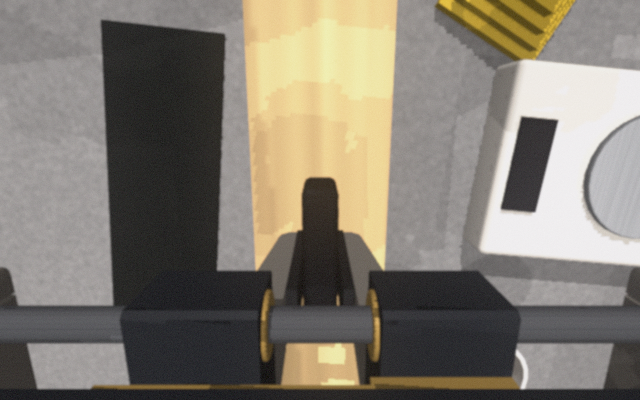

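Request:
play_rows(
  commands=[
    [[0,0.01,0],[0,0,0],0],
    [[0.01,0.02,0],[0,0,0],0],
    [[0.01,0.03,0.01],[0,0,0],0],
    [[0.01,0.04,0.04],[0,0,0],0],
    [[0.01,0.04,0.09],[0,0,0],0],
    [[0.01,0.04,0.15],[0,0,0],0],
    [[0.01,0.04,0.2],[0,0,0],0],
    [[0.01,0.04,0.24],[0,0,0],0],
    [[0.01,0.04,0.25],[0,0,0],0],
    [[0.01,0.04,0.25],[0,0,0],0],
  ],
)

```text
t: 119.1
position: [603.7, 24.8, 146.0]
eef_rot: [0.002, 0.674, 0.738, 0.002]
ft_force: [0.1, -0.3, -2.3]
width: 0.174
grasp_force: 40.0
```

```bash
python3 - <<'E'
from plan import *
from h import *
plan([([603.7,24.7,126],tool(95.5,0))])
c=snap('scene');a=c['color'][150:260,290:410,::-1];d=ctrl.camera('top')['color'][160:230,260:370,::-1]
cv2.imwrite('pics/s2.png',np.hstack([cv2.resize(a,(400,367),interpolation=2),cv2.resize(d,(400,367),interpolation=2)]))
E
```

```text
now [603.7  24.8 146. ] t 119.1 w 0.174
0 [-0.0, -0.0, 0.2] [0.0, 0.0, -0.0] -> [604.  25. 126.]
```

View pics/s2.png

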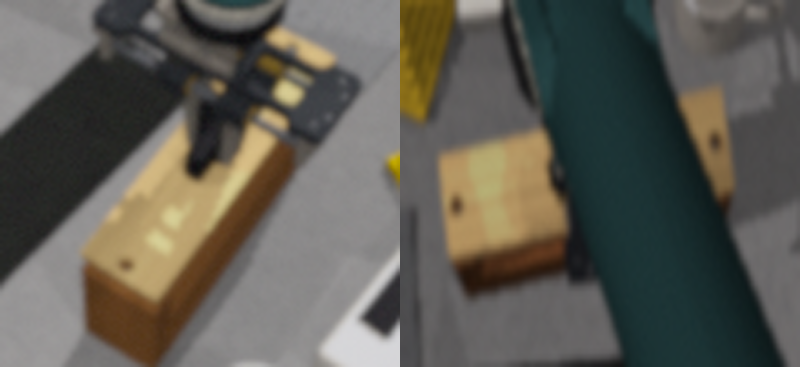

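The cover hangs square over the case, its holes at the left crop (125,265) and the right crop (457,205) and (715,140). I'll lower it slowly.

Request:
play_rows(
  commands=[
    [[0,0,0.02],[0,0,0],0],
    [[0,0,0.04],[0,0,0],0],
    [[0,0,0.06],[0,0,0],0],
    [[0,0,0.08],[0,0,0],0],
    [[0,0,0.1],[0,0,0],0],
    [[0,0,0.12],[0,0,0],0],
    [[0,0,0.14],[0,0,0],0],
    [[0,0,0.16],[0,0,0],0],
    [[0,0,0.18],[0,0,0],0],
    [[0,0,0.19],[0,0,0],0],
  ],
)

```text
t: 120.45
position: [603.6, 24.8, 126.8]
eef_rot: [0.002, 0.674, 0.739, 0.001]
ft_force: [1.0, 0.2, -1.7]
width: 0.17
grasp_force: 40.0
```

```bash
python3 - <<'E'
from h import *
o=ctrl.observe();print(o['position'],o['ft_force'].round(1),o['ft_torque'].round(2))
for n in('top','scene'):
    W=cloud(snap(n))
    for b in blobs(W,112,140,(530,680),(-140,200),100): print(n,*b)
E
```

```text
[603.62948094  24.84083615 126.8140729 ] [ 1.   0.2 -1.7] [-0.04 -0.12 -0.02]
top [345.0, 186.0] 153 [620.4, -92.4, 122.8] [615.9, -91.9] [74.6, 35.5] 12.8
top [287.0, 198.0] 610 [595.3, 109.4, 122.5] [596.9, 106.4] [71.6, 110.2] 5.5
scene [379.0, 169.0] 103 [600.9, 152.5, 120.1] [601.0, 151.8] [54.9, 19.6] 2.1
scene [340.0, 218.0] 1304 [614.1, -41.2, 120.9] [609.6, -23.9] [71.2, 172.1] 4.9
```

Request:
play_rows(
  commands=[
    [[0,0,0.01],[0,0,0],0],
    [[0,0,0.01],[0,0,0],0],
    [[0,0,0.01],[0,0,0],0.2],
    [[0,0,0.01],[0,0,0],0.3],
    [[0,0,0.01],[0,0,0],0.4],
    [[0,0,0.01],[0,0,0],0.5],
    [[0,0,0.01],[0,0,0],0.6],
    [[0,0,0.01],[0,0,0],0.6],
    [[0,0,-0.05],[0,0,0],0.6],
    [[0,0,-0.15],[0,0,0],0.6],
  ],
)

```text
t: 121.8
position: [603.5, 24.8, 142.4]
eef_rot: [0.002, 0.674, 0.739, 0.001]
ft_force: [0.9, 0.5, -0.7]
width: 0.601
grasp_force: 0.0
```

Request:
play_rows(
  commands=[
    [[0,0,-0.1],[0,0,0],0.6],
    [[0,0,-0.2],[0,0,0],0.6],
    [[0,0,-0.3],[0,0,0],0.6],
    [[0,0,-0.4],[0,0,0],0.6],
    [[0,0,-0.5],[0,0,0],0.6],
    [[0,-0.1,-0.6],[0,0,0],0.6],
    [[0,-0.2,-0.7],[0,0,0],0.6],
    [[0,-0.3,-0.8],[0,0,0],0.6],
    [[0,-0.4,-0.9],[0,0,0],0.6],
    [[0,-0.5,-1],[0,0,0],0.6],
  ],
)

```text
t: 123.05
position: [552.6, 20.2, 242.5]
eef_rot: [0.002, 0.674, 0.738, 0.002]
ft_force: [-0.5, 0.7, 0.1]
width: 0.601
grasp_force: 0.0
```

Request:
play_rows(
  commands=[
    [[0,-0.1,0],[0,0,0],0.6],
    [[0,-0.2,0],[0,0,0],0.6],
    [[0,-0.3,0],[0,0,0],0.6],
    [[0,-0.4,0],[0,0,0],0.6],
    [[0,-0.5,0],[0,0,0],0.6],
    [[0,-0.6,0],[0,0,0],0.6],
    [[0,-0.7,0],[0,0,0],0.6],
    [[0,-0.8,0],[0,0,0],0.6],
    [[0,-0.85,0],[0,0,0],0.6],
    [[0,-0.85,0],[0,0,0],0.6],
  ],
)

```text
t: 124.3
position: [468.6, 12.5, 241.5]
eef_rot: [0.002, 0.674, 0.738, 0.002]
ft_force: [-0.1, -0.2, 0.0]
width: 0.601
grasp_force: 0.0
```

```bash
python3 - <<'E'
from h import *
for n in('top','scene'):
    c=snap(n,'end_%s.png'%n);W=cloud(c)
    for b in blobs(W,110,145,(530,680),(-140,200),100)+blobs(W,115,145,(550,640),(-380,-280),20): print(n,*b)
    for lo,hi in((-105,-50),(80,155)):
        m=(abs(W[...,0]-604+.096*(W[...,1]-26))<28)&(W[...,1]>lo)&(W[...,1]<hi)&(W[...,2]>100);print(lo,np.median(W[m][:,2]))
cv2.imwrite('pics/end.png',cv2.resize(c['color'][60:360,150:470,::-1],(640,600),interpolation=2))
E
```

```text
top [307.0, 193.0] 892 [608.5, 39.6, 122.3] [604.2, 27.0] [72.0, 269.7] 5.3
top [412.0, 189.0] 281 [587.3, -322.2, 129.9] [588.9, -323.6] [55.8, 58.5] 40.1
-105 122.65041278776948
80 122.48963517504228
scene [351.0, 203.0] 2168 [608.0, 14.0, 120.5] [605.0, 26.3] [71.2, 272.9] 5.4
scene [256.0, 294.0] 647 [592.0, -325.4, 128.1] [590.3, -324.3] [56.7, 56.5] 40.7
-105 120.41266224645472
80 120.26352792382113
```

View pics/end.png

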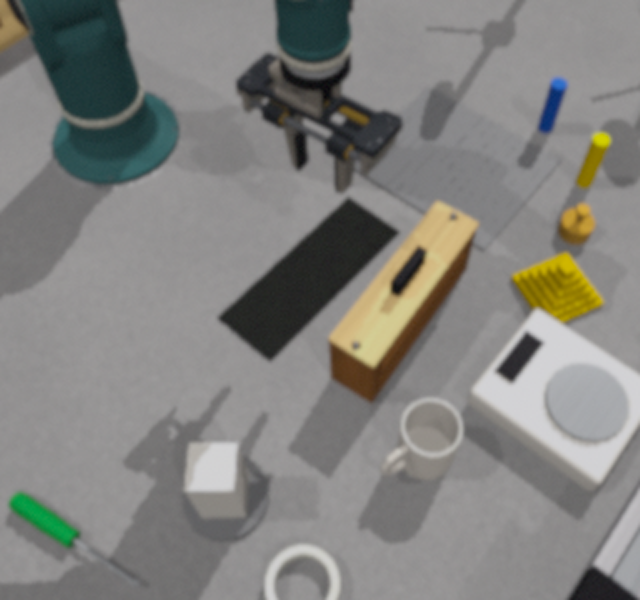

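The final view shows the cover flush on the case, with a pin in each hole at (355,345) and (453,217). Both ends measure 122 mm on top. The jar stands mouth down on the foot at (217,480), the drip mat is empty, and nothing else has moved. I'm handing in.

```bash
python3 -c "
from cell import ctrl
print(ctrl.hand_in())"
```

```text
the job is handed in; nothing more can be done
None
```

The job is done and handed in at about 124 s: all five rods are in the case, the cover is back flush on its pins, and the jar is mouth down over the drying peg; no verdict came back.

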